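# Tug-test three sloping parts cases and snap shut any loose lid

### The arm

A 7-joint arm with a two-finger parallel gripper is mounted at the origin on a cart in front of the work surface, level with it; the furniture and walls round the work are solid. World frame = base frame: x ahead of the robot, y to its left, z up, the work surface at z = 0. Lengths are in m, angles in rad, forces in N, time in s.
With the tool pointing down it reaches from about 0.425 to 1.025 m from the base axis. Payload 3.6 kg.
Tool frame: the origin (TCP) lies between the finger pads; the fingertips stand ctrl.tip_reach ahead of it and the grasp point (between the pads) lies 8 mm behind it (ctrl.tip_reach is the distance from the TCP to the fingertips, in m); z points along the fingers, y is the direction in which the jaws open and shut (so a half turn about z gives the same grasp; the last joint's range is limited). The gripper opens to 85 mm and grips with 20 to 120 N. Pads are 22 mm wide; open, the fingers measure 114 mm over their backs; the gripper's body (76 mm by 85 mm) begins 54 mm behind the grasp point. The pads swing forward as they close: fully open they stand 13 mm farther back than shut.
Start: joints at [1.137, 0.591, 0.048, 1.609, -0.033, 0.943, -0.034], TCP at [0.242, -0.683, 0.242] pointing down, gripper open.
Joint ranges: [-2.69, 2.69], [-0.47, 2.24], [-1.27, 1.36], [0.19, 2.51], [-1.53, 4.68], [0.08, 2.07], [-3.09, 3.09]. Speed limits (rad/s): [2.57, 2.57, 3.14, 3.14, 3.14, 3.14, 3.14].

### API

Orientations are given as a rotation vector (axis times angle).
In Python, from bench import ctrl gives the robot as it stands.
- The arm moves only by the tool send_rows, never from a script. Its argument "series" is a list of rows, each an object of numbers: "x", "y", "z": the shift along the world's x, y, z in mm; "ax", "ay", "az": the turn, a rotation vector about the world's x, y, z in degrees. In form: [{"x": .., "y": .., "z": .., "ax": .., "ay": .., "az": ..}, ...]. A call has 1 to 10 rows; each row is the pose to reach, as a shift and turn from the pose commanded when the call began; what a row does not reach only later rows make up. A row lasts 1/8 s, in which the tool goes at most 62.5 mm and 10.7 degrees, less where a joint would pass 70% of its speed; a pose out of reach is approached as far as the arm can. A call with a gripper value outside its range is refused whole. "gripper" is the closure in counts, from 0 (fully open) to 255 (shut), set as the call begins (left out, the last holds). The fingers move at their own pace and stop on an object; "force" is the grip in N (left out, the last holds). Time passes only in rows, so rows that repeat a pose let the fingers close. It gives the time, the measured TCP pose, the force and the opening at its end, in the units of the state.
- ctrl.sense(): the state, without advancing time (a new reading comes with each control period).
- ctrl.capture(name): name is "side" or "top" or "wrist"; returns a dict with "frame" (400x640x3 uint8, blue, green, red), "fx", "fy", "cx", "cy" (pixels), "R" (3x3) and "t" (3): a world point X has camera coordinates R X + t. Camera axes: x right, y down, z forward; pixel columns grow to the right and rows downward; lengths in m; the calibration is good to about 2 mm. A picture is of the moment at which its call begins. There is no depth.
- ctrl.close_job(): hands the job in, once; it reports no verdict.
The state is a dict: "clock": time; "joint_positions": joint angles; "joint_vel": joint speeds; "effort": joint torques, N m; "tcp_pos": TCP position; "orientation": TCP orientation; "ft_force": force on the tool from outside, world axes, zero at the start; "ft_torque": the same for the moment, N m; "gripper_width": opening from 0.0 (shut) to 1.0 (fully open).
Only numpy, scipy, OpenCV 4.12 (cv2) and the standard library are available. Lean on these libraries where they do the work, as an engineer would, in place of code of your own. Each camera call takes 0.05 s, during which the arm holds its last target. There are 200 camera calls.

### The job

Check the catches of the three sloping grey parts cases on the bench: taking the narrowest case first, then the middle one, then the widest, give each lid a firm tug by its black bar pull, square to the lid, until the sprung pull comes well out or the lid itself lifts by a good centimetre. Snap shut every lid that comes up by pushing it home until its catch holds, so that in the end all three lids are fully home, with the pulls sprung back in. Swing no lid wide open, and leave the glue bottle and the loose tool handle where they are.

Things in the scene. Friction and masses are not known exactly. Their poses are not given: they have to be found in the camera images.
- case_s: narrowest of three grey metal parts cases screwed to the bench: 100 mm wide (y), 126 mm deep (x); the flat lid slopes 25 deg down to the front, from z 104 mm at the back to 45 mm. Origin: centre of its underside; z up; x from front to back, its front faces the robot give or take the yaw. Lid hinge line along y at x +63, z 104 mm. The closed lid's normal leans 25 deg from vertical to -x (the front)
- case_s_grip (a point): mid-point of the black bar pull on the narrowest case's lid: a round bar 12 mm thick, 76 mm long over all (point y, across the case) on an end post each side (52 mm clear between), its axis 16 mm above the lid face (point z = outward normal of the lid); pinch it along point x (up the slope). Lid and pull home: at x -23, y 0, z 87 mm of the case; from the hinge line 85 mm down the slope, 21 mm out
- case_s_lid (a joint): lid angle of the narrowest case, rad; 0 = home, grows as the front edge rises (stop 1.2). Light, falls back by its weight. A hidden sprung catch at the front edge: snapped in (below about 0.01) it holds against any tug and has no release; else the lid rests loose at about 0.05 and comes up freely. Pushing the pull in along the lid's normal with 8 to 15 N snaps it home
- case_s_pull (a joint): how far the narrowest case's pull is drawn out of its lid along the lid's normal, m; 0 = in, stop at 0.008. Sprung: starts at 7 N, reaches the stop at 13 N, springs back when let go. On a latched case a tug draws the pull out; on a loose one the lid rises instead
- case_m: middle-sized of three grey metal parts cases screwed to the bench: 130 mm wide (y), 126 mm deep (x); the flat lid slopes 25 deg down to the front, from z 104 mm at the back to 45 mm. Origin: centre of its underside; z up; x from front to back, its front faces the robot give or take the yaw. Lid hinge line along y at x +63, z 104 mm. The closed lid's normal leans 25 deg from vertical to -x (the front)
- case_m_grip (a point): mid-point of the black bar pull on the middle-sized case's lid: a round bar 12 mm thick, 76 mm long over all (point y, across the case) on an end post each side (52 mm clear between), its axis 16 mm above the lid face (point z = outward normal of the lid); pinch it along point x (up the slope). Lid and pull home: at x -23, y 0, z 87 mm of the case; from the hinge line 85 mm down the slope, 21 mm out
- case_m_lid (a joint): lid angle of the middle-sized case, rad; 0 = home, grows as the front edge rises (stop 1.2). Light, falls back by its weight. A hidden sprung catch at the front edge: snapped in (below about 0.01) it holds against any tug and has no release; else the lid rests loose at about 0.05 and comes up freely. Pushing the pull in along the lid's normal with 8 to 15 N snaps it home
- case_m_pull (a joint): how far the middle-sized case's pull is drawn out of its lid along the lid's normal, m; 0 = in, stop at 0.008. Sprung: starts at 7 N, reaches the stop at 13 N, springs back when let go. On a latched case a tug draws the pull out; on a loose one the lid rises instead
- case_l: widest of three grey metal parts cases screwed to the bench: 160 mm wide (y), 126 mm deep (x); the flat lid slopes 25 deg down to the front, from z 104 mm at the back to 45 mm. Origin: centre of its underside; z up; x from front to back, its front faces the robot give or take the yaw. Lid hinge line along y at x +63, z 104 mm. The closed lid's normal leans 25 deg from vertical to -x (the front)
- case_l_grip (a point): mid-point of the black bar pull on the widest case's lid: a round bar 12 mm thick, 76 mm long over all (point y, across the case) on an end post each side (52 mm clear between), its axis 16 mm above the lid face (point z = outward normal of the lid); pinch it along point x (up the slope). Lid and pull home: at x -23, y 0, z 87 mm of the case; from the hinge line 85 mm down the slope, 21 mm out
- case_l_lid (a joint): lid angle of the widest case, rad; 0 = home, grows as the front edge rises (stop 1.2). Light, falls back by its weight. A hidden sprung catch at the front edge: snapped in (below about 0.01) it holds against any tug and has no release; else the lid rests loose at about 0.05 and comes up freely. Pushing the pull in along the lid's normal with 8 to 15 N snaps it home
- case_l_pull (a joint): how far the widest case's pull is drawn out of its lid along the lid's normal, m; 0 = in, stop at 0.008. Sprung: starts at 7 N, reaches the stop at 13 N, springs back when let go. On a latched case a tug draws the pull out; on a loose one the lid rises instead
- glue_mid (a point): white glue bottle with a red nozzle, 42 mm across, 121 mm tall, standing loose; point on its axis 60 mm up. A bystander, not to be disturbed
- handle_mid (a point): loose teal tool handle lying flat, 170 x 31 x 23 mm (long along its x); point at its centre. A bystander, not to be disturbed

How it is judged:
On the way, in this order (a step that is already met when the one before it is completed fails the run):
1. the narrowest case has been tugged: its pull is drawn out more than 5 mm, or its lid has risen more than 0.10 rad ((value of joint case_s_pull above 0.005 m or value of joint case_s_lid above 0.1 rad)), for 0.1 s.
2. the middle-sized case has been tugged: its pull is drawn out more than 5 mm, or its lid has risen more than 0.10 rad ((value of joint case_m_pull above 0.005 m or value of joint case_m_lid above 0.1 rad)), for 0.1 s.
3. the widest case has been tugged: its pull is drawn out more than 5 mm, or its lid has risen more than 0.10 rad ((value of joint case_l_pull above 0.005 m or value of joint case_l_lid above 0.1 rad)), for 0.1 s.
At the end, for the whole second after the job is handed in: all three lids are fully home on their catches (each below 0.01 rad), all three pulls are back in (within 2 mm), and the glue bottle and the loose handle are within 30 mm of where they stood (value of joint each of case_s_lid, case_m_lid, case_l_lid below 0.01 rad and value of joint each of case_s_pull, case_m_pull, case_l_pull below 0.002 m and distance of each of glue_mid, handle_mid from where it was at the start of the episode below 0.03 m); the robot touches nothing.
It fails at once if a lid is swung wide open (past 0.6 rad) (value of joint any of case_s_lid, case_m_lid, case_l_lid above 0.6 rad).
It fails at once if the glue bottle or the loose handle is pushed more than 30 mm (distance of any of glue_mid, handle_mid from where it was at the start of the episode above 0.03 m).
It also fails if it takes over 72 s, if anything falls off the work surface, if the arm or the gripper's body presses on something with over 40 N, if the wrist force passes 120 N, or if a joint passes its speed limit or range.

## Working session

There is one attempt and no reset: what is moved stays moved. The work goes in short steps, Python scripts to look and compute and a tool call to move; the robot and the scene stay as the last step left them, time stands still between calls to the robot, and variables do not carry over. Pictures are saved under pics/ and viewed, about 8 in all and at most 12, crops included, and the job is handed in when it is done.

Besides the shell and the picture viewer there is one more tool, called after "Call:" as name(argument=value, ...), one argument or row to a line, values as JSON. send_rows: Moves the arm, as the interface text tells. Its arguments: {"type":"object","properties":{"series":{"type":"array"},"gripper":{"type":"number"},"force":{"type":"number"}},"required":["series"]}

```bash
mkdir -p pics; python3 - <<'E'
from bench import ctrl
import cv2,numpy as np
s=ctrl.sense();print({k:np.round(v,3).tolist() for k,v in s.items()},ctrl.tip_reach)
for n in("top","side"):
    c=ctrl.capture(n);cv2.imwrite(f"pics/{n}0.png",c["frame"])
    print(n,c["fx"],c["cx"],c["cy"],np.round(c["R"],4).tolist(),np.round(c["t"],4).tolist())
E
```

```text
{'clock': 0.0, 'joint_positions': [1.137, 0.592, 0.048, 1.61, -0.033, 0.943, -0.034], 'joint_vel': [-0.0, 0.001, -0.001, 0.001, 0.001, -0.002, -0.0], 'effort': [-0.001, -54.87, 1.547, -19.813, 0.009, 0.009, -0.0], 'tcp_pos': [0.242, -0.683, 0.241], 'orientation': [-3.094, -0.532, 0.001], 'ft_force': [-0.297, -0.414, 0.21], 'ft_torque': [0.032, 0.016, 0.016], 'gripper_width': 1.0} 0.011
top 420.3804976442186 323.5602365728619 198.42172133530985 [[-0.0063, -0.9999, 0.012], [-0.9955, 0.0052, -0.0943], [0.0942, -0.0125, -0.9955]] [-0.0394, 0.5651, 1.3406]
side 365.19538883315425 317.32065778288546 199.74459427976433 [[-0.9866, -0.1631, -0.0086], [-0.0901, 0.5875, -0.8042], [0.1363, -0.7926, -0.5943]] [0.5333, 0.1512, 1.0448]
```

View pics/top0.png

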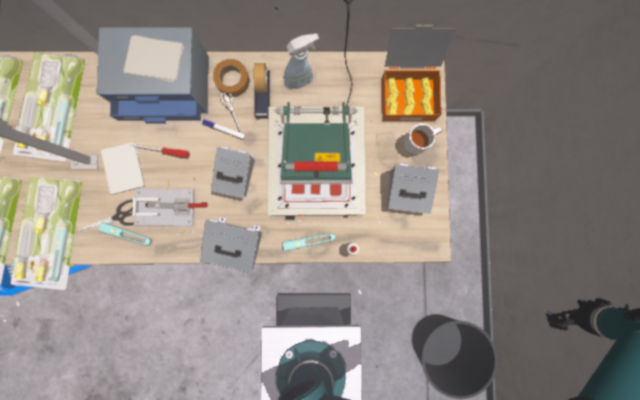

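View pics/side0.png

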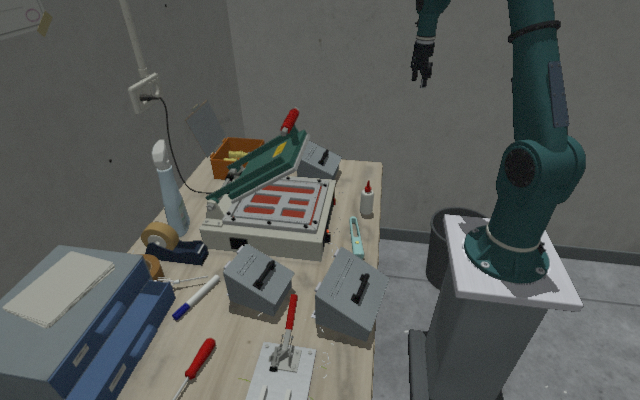

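The top view shows three cases: narrow at about (231,172), middle at (413,189) and wide at (230,244). The glue is at (352,249) and the handle at (308,242). I'll enlarge all three cases to measure them.

```bash
python3 - <<'E'
import cv2,numpy as np
im=cv2.imread("pics/top0.png")
o=[cv2.resize(im[y:y+70,x:x+66],None,fx=6,fy=6,interpolation=cv2.INTER_CUBIC)for x,y in((199,140),(380,155))]
o.append(cv2.resize(im[212:212+70,199:199+66],None,fx=6,fy=6,interpolation=cv2.INTER_CUBIC))
cv2.imwrite("pics/c1.png",cv2.resize(np.vstack([np.hstack(o[:2]),]),None,fx=1,fy=1))
a=np.hstack(o); a=cv2.resize(a,(799,int(a.shape[0]*799/a.shape[1])),interpolation=cv2.INTER_AREA);cv2.imwrite("pics/c2.png",a);print(a.shape,799/198)
E
```

```text
(282, 799, 3) 4.0353535353535355
```

View pics/c2.png

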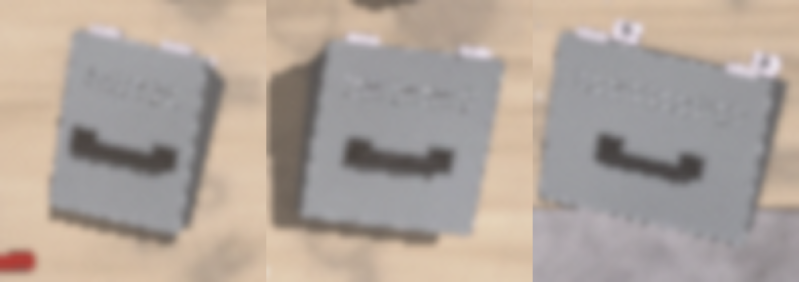

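The enlarged crop shows the lids and bars clearly. I'll fit x, y and yaw to the lid corners and bar ends I read off.

```bash
cat >h.py <<'E'
import numpy as np,cv2,json,sys
from scipy.optimize import least_squares
from scipy.spatial.transform import Rotation as Ro
from bench import ctrl
W=dict(s=.1,m=.13,l=.16); a=np.radians(25)
def proj(c,X): 
    p=np.asarray(X)@np.array(c["R"]).T+c["t"]; return np.c_[c["fx"]*p[:,0]/p[:,2]+c["cx"],c["fy"]*p[:,1]/p[:,2]+c["cy"]]
def pts(q,loc): # case frame -> world
    return Ro.from_euler("z",q[2]).apply(loc)+[q[0],q[1],0]
def model(k):
    w=W[k]/2   # BL BR FR FL barL barR
    return np.array([[.063,w,.104],[.063,-w,.104],[-.063,-w,.045],[-.063,w,.045],[-.023,.038,.087],[-.023,-.038,.087]])
def goal(q,out=0,up=0): # tcp pose: out along normal above bar axis, up-slope offset
    yaw=Ro.from_euler("z",q[2]); n=np.array([-np.sin(a),0,np.cos(a)]); u=np.array([np.cos(a),0,np.sin(a)])
    p=pts(q,np.array([[-.023,0,.087]])+out*n+up*u)[0]
    R=yaw*Ro.from_matrix(np.c_[[0,1,0],u,-n]); return p,R
def delta(q,out=0,up=0):
    s=ctrl.sense();p,R=goal(q,out,up);R0=Ro.from_rotvec(s["orientation"])
    print("clock",round(s["clock"],2),"shift mm",np.round((p-s["tcp_pos"])*1e3,1),"turn deg",np.round(np.degrees((R*R0.inv()).as_rotvec()),1))
def nrm(q): print("normal",np.round(Ro.from_euler("z",q[2]).apply([-np.sin(a),0,np.cos(a)]),3))
E
python3 - <<'E'
from h import *
c=ctrl.capture("top"); S=799/198
P={"s":([(75,33),(207,60),(180,232),(52,213),(73,151),(175,167)],0,(199,140)),
"m":([(332,43),(502,58),(470,233),(303,218),(345,160),(452,167)],66,(380,155)),
"l":([(562,33),(775,77),(745,240),(540,198),(597,160),(700,177)],132,(199,212))}
Q={}
for k,(p,off,o) in P.items():
    p=np.array(p)/S-[off,0]+o
    r=least_squares(lambda q:(proj(c,pts(q,model(k)))-p).ravel(),[.5,0,0],loss="soft_l1")
    Q[k]=r.x.tolist();print(k,np.round(r.x,4),np.round(r.fun.reshape(-1,2),1).tolist(),goal(r.x)[0].round(3))
    nrm(r.x)
json.dump(Q,open("q.json","w"))
delta(Q["s"],.12)
E
```

```text
s [ 0.6416  0.2481 -0.2049] [[0.3, 0.7], [-0.7, 0.3], [0.6, -0.7], [1.7, -2.1], [-0.2, -0.0], [-1.6, 0.8]] [0.619 0.253 0.087]
normal [-0.414  0.086  0.906]
m [ 0.5883 -0.3253 -0.1017] [[-0.2, 0.3], [-0.6, 0.6], [-0.6, -1.2], [0.5, -1.3], [2.0, 0.2], [-0.2, 0.8]] [ 0.565 -0.323  0.087]
normal [-0.42   0.043  0.906]
l [ 0.4129  0.2498 -0.2116] [[0.3, 0.5], [-1.0, 0.4], [0.3, -0.5], [1.5, -0.5], [0.1, -0.4], [-1.2, 0.5]] [0.39  0.255 0.087]
normal [-0.413  0.089  0.906]
clock 0.15 shift mm [327.3 945.8 -45.7] turn deg [-17.2 -19.8  57.8]
```

Call:
send_rows(
  series=[
    {"x": 0, "y": 20, "z": 55, "ax": -2, "ay": -2, "az": 6},
    {"x": 10, "y": 70, "z": 90, "ax": -3, "ay": -4, "az": 12},
    {"x": 25, "y": 125, "z": 110, "ax": -5, "ay": -6, "az": 18},
    {"x": 45, "y": 180, "z": 120, "ax": -7, "ay": -8, "az": 23},
    {"x": 65, "y": 237, "z": 120, "ax": -9, "ay": -10, "az": 29},
    {"x": 85, "y": 294, "z": 120, "ax": -10, "ay": -12, "az": 35},
    {"x": 105, "y": 350, "z": 120, "ax": -12, "ay": -14, "az": 40},
    {"x": 125, "y": 406, "z": 120, "ax": -14, "ay": -16, "az": 46},
    {"x": 145, "y": 463, "z": 120, "ax": -16, "ay": -18, "az": 52},
    {"x": 165, "y": 520, "z": 120, "ax": -17, "ay": -20, "az": 58},
  ],
  gripper=0,
  force=40,
)

```text
clock: 1.4
tcp_pos: [0.4071, -0.1611, 0.3622]
orientation: [2.147, 1.761, 0.397]
ft_force: [1.2, -0.4, 0.1]
gripper_width: 1.001
```

Call:
send_rows(
  series=[
    {"x": 20, "y": 57, "z": 0},
    {"x": 40, "y": 114, "z": 0},
    {"x": 60, "y": 170, "z": 0},
    {"x": 80, "y": 227, "z": 0},
    {"x": 100, "y": 284, "z": 0},
    {"x": 120, "y": 340, "z": 0},
    {"x": 135, "y": 390, "z": -30},
    {"x": 145, "y": 415, "z": -70},
    {"x": 145, "y": 425, "z": -100},
    {"x": 145, "y": 425, "z": -100},
  ],
)

```text
invalid input at $.series[0]: expected keys x, y, z, ax, ay, az
```

```bash
python3 - <<'E'
from h import *
Q=json.load(open("q.json"));print(ctrl.sense()["tcp_pos"],np.round(ctrl.sense()["joint_positions"],2))
delta(Q["s"],.10)
c=ctrl.capture("wrist");f=c["frame"].copy();cv2.imwrite("pics/w1raw.png",f)
for p in proj(c,pts(Q["s"],model("s"))): cv2.circle(f,tuple(int(v) for v in p),3,(0,0,255),1)
cv2.imwrite("pics/w1.png",f)
E
```

```text
[ 0.40710375 -0.16108926  0.36222082] [ 0.85 -0.08 -0.49  2.3  -0.23  0.48  0.33]
clock 1.4 shift mm [ 170.6  422.5 -184.6] turn deg [-0.2  0.2 -0.5]
```

View pics/w1.png

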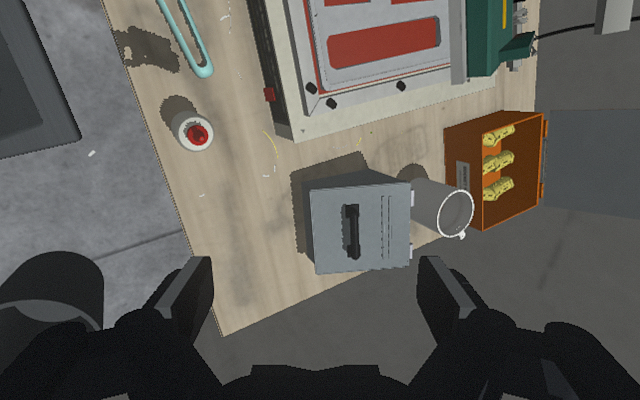

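The wrist view shows the middle case, with its bar at (352,231), because the second move was refused: every row needs all six keys. I'll continue to the narrow case.

Call:
send_rows(
  series=[
    {"x": 20, "y": 57, "z": 0, "ax": 0, "ay": 0, "az": 0},
    {"x": 40, "y": 114, "z": 0, "ax": 0, "ay": 0, "az": 0},
    {"x": 60, "y": 170, "z": 0, "ax": 0, "ay": 0, "az": 0},
    {"x": 80, "y": 227, "z": 0, "ax": 0, "ay": 0, "az": 0},
    {"x": 100, "y": 284, "z": 0, "ax": 0, "ay": 0, "az": 0},
    {"x": 120, "y": 340, "z": -20, "ax": 0, "ay": 0, "az": 0},
    {"x": 135, "y": 390, "z": -50, "ax": 0, "ay": 0, "az": 0},
    {"x": 145, "y": 415, "z": -90, "ax": 0, "ay": 0, "az": 0},
    {"x": 153, "y": 425, "z": -130, "ax": 0, "ay": 0, "az": 0},
    {"x": 153, "y": 425, "z": -145, "ax": 0, "ay": 0, "az": -0.5},
  ],
)

```text
clock: 2.7
tcp_pos: [0.5594, 0.2633, 0.2128]
orientation: [2.159, 1.754, 0.388]
ft_force: [-0.4, -0.4, 0.2]
gripper_width: 1.001
```

```bash
cat >look.py <<'E'
from h import *
k,n=sys.argv[1:3];Q=json.load(open("q.json"));s=ctrl.sense();print(np.round(s["tcp_pos"],4),np.round(s["joint_positions"],2),s["ft_force"])
c=ctrl.capture("wrist");f=c["frame"].copy();cv2.imwrite(f"pics/{n}raw.png",f)
np.savez(f"{n}.npz",**{i:c[i] for i in("fx","fy","cx","cy","R","t")})
P=proj(c,pts(Q[k],model(k)));print(P.round(0).tolist())
for p in P: cv2.circle(f,tuple(int(v) for v in p),3,(0,0,255),1)
cv2.imwrite(f"pics/{n}.png",f);delta(Q[k],.10)
E
python3 look.py s w2
```

```text
[0.5594 0.2633 0.2128] [-0.04  0.55 -0.86  2.08  1.21  0.83 -1.92] [-0.38636031 -0.35733863  0.18723149]
[[421.0, 116.0], [412.0, 229.0], [258.0, 229.0], [252.0, 116.0], [317.0, 134.0], [317.0, 226.0]]
clock 2.75 shift mm [ 18.9  -0.3 -34.5] turn deg [-0.1 -0.2  0.1]
```

View pics/w2.png

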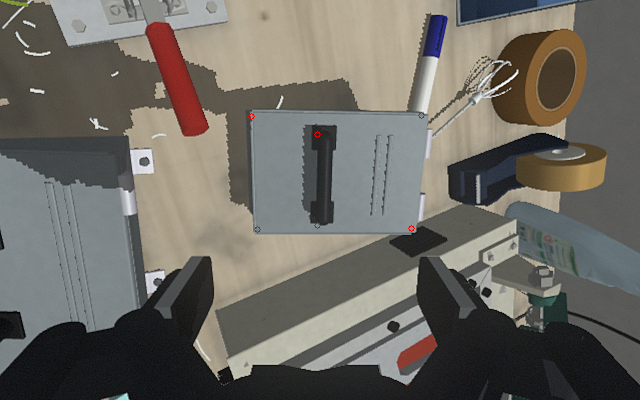

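The overlay is close, but the real lid and bar look a few per cent larger and are shifted by about 6 px. I'll enlarge it to refine.

```bash
python3 - <<'E'
import cv2
im=cv2.imread("pics/w2raw.png")[100:245,240:435];cv2.imwrite("pics/c3.png",cv2.resize(im,None,fx=4,fy=4,interpolation=cv2.INTER_CUBIC))
E
```

```text
(no output)
```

View pics/c3.png

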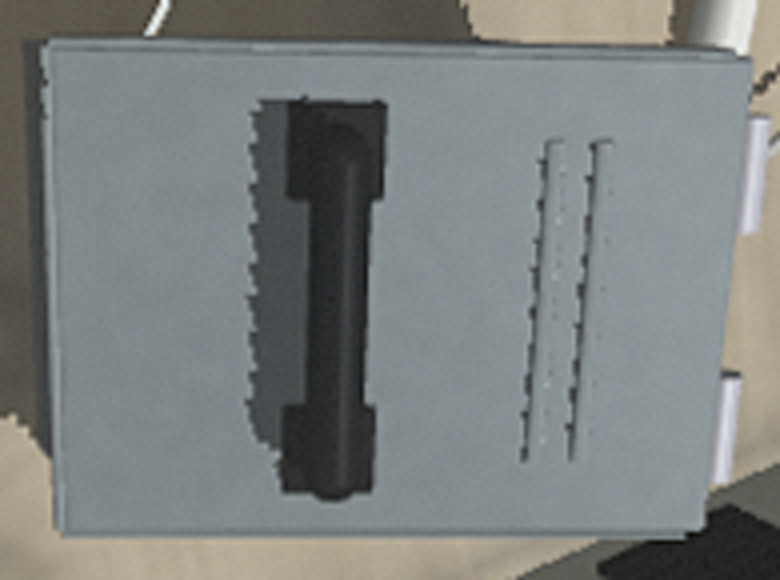

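```bash
cat >>h.py <<'E'
def refit(k,name,px,lid=0.): # px: BL BR FR FL of lid top face, bar centre
    d=np.load(name+".npz"); c={i:d[i] for i in d.files}; Q=json.load(open("q.json"))
    n=np.array([-np.sin(a),0,np.cos(a)]);M=model(k);M=np.r_[M[:4]+.005*n,[M[4:].mean(0)]]
    def mod(t):
        h=np.array([.063,0,.104]);return Ro.from_euler("y",t).apply(M-h)+h
    w=np.array([1,1,1,1,2.])[:,None]
    for free in(0,1):
        r=least_squares(lambda q:(w*(proj(c,pts(q,mod(q[3]*free))) -px)).ravel(),Q[k][:3]+[0],loss="soft_l1")
        print(free,np.round(r.x,4),np.round(r.fun.reshape(-1,2)/w,1).tolist())
        if not free: q=r.x[:3]
    return q
E
python3 - <<'E'
from h import *
q=refit("s","w2",[(427.5,114.5),(416,231),(255.5,232.5),(251.5,110.5),(324.5,177.5)])
Q=json.load(open("q.json"));Q["s"]=q.tolist();json.dump(Q,open("q.json","w"));nrm(q)
delta(q,.05);delta(q,.002)
E
```

```text
0 [ 0.6456  0.2498 -0.229   0.    ] [[0.3, 0.4], [-0.7, -1.4], [3.8, -5.9], [4.5, 1.0], [-3.0, 0.1]]
1 [ 0.6445  0.2516 -0.24    0.1266] [[0.2, -0.6], [-1.7, -1.9], [0.2, -0.2], [1.7, -0.6], [-0.2, 1.4]]
normal [-0.412  0.096  0.906]
clock 2.75 shift mm [ 43.8  -1.9 -79.8] turn deg [-0.1 -0.2 -1.2]
clock 2.75 shift mm [  63.6   -6.5 -123.3] turn deg [-0.1 -0.2 -1.2]
```

```bash
python3 - <<'E'
from h import *
Q=json.load(open("q.json"));Q["s"]=[.645,.2508,-.234];json.dump(Q,open("q.json","w"))
delta(Q["s"],.045);delta(Q["s"],.005);nrm(Q["s"])
E
```

```text
clock 2.75 shift mm [ 45.3  -1.2 -84.3] turn deg [-0.1 -0.2 -1.5]
clock 2.75 shift mm [  61.8   -5.1 -120.6] turn deg [-0.1 -0.2 -1.5]
normal [-0.411  0.098  0.906]
```

Call:
send_rows(
  series=[
    {"x": 18, "y": 0, "z": -30, "ax": 0, "ay": 0, "az": -0.7},
    {"x": 36, "y": -0.5, "z": -62, "ax": 0, "ay": 0, "az": -1.5},
    {"x": 45, "y": -1, "z": -84, "ax": 0, "ay": 0, "az": -1.5},
    {"x": 50, "y": -2.4, "z": -96, "ax": 0, "ay": 0, "az": -1.5},
    {"x": 56, "y": -3.7, "z": -108, "ax": 0, "ay": 0, "az": -1.5},
    {"x": 59, "y": -4.4, "z": -114, "ax": 0, "ay": 0, "az": -1.5},
    {"x": 62, "y": -5, "z": -120, "ax": 0, "ay": 0, "az": -1.5},
    {"x": 62, "y": -5, "z": -120, "ax": 0, "ay": 0, "az": -1.5},
  ],
)

```text
clock: 3.75
tcp_pos: [0.6224, 0.2566, 0.0972]
orientation: [2.179, 1.717, 0.388]
ft_force: [0.3, 1.3, 0.8]
gripper_width: 0.996
```

Call:
send_rows(
  series=[
    {"x": 0, "y": 0, "z": 0, "ax": 0, "ay": 0, "az": 0},
    {"x": 0, "y": 0, "z": 0, "ax": 0, "ay": 0, "az": 0},
    {"x": 0, "y": 0, "z": 0, "ax": 0, "ay": 0, "az": 0},
    {"x": 0, "y": 0, "z": 0, "ax": 0, "ay": 0, "az": 0},
    {"x": 0, "y": 0, "z": 0, "ax": 0, "ay": 0, "az": 0},
    {"x": 0, "y": 0, "z": 0, "ax": 0, "ay": 0, "az": 0},
    {"x": 0, "y": 0, "z": 0, "ax": 0, "ay": 0, "az": 0},
    {"x": 0, "y": 0, "z": 0, "ax": 0, "ay": 0, "az": 0},
  ],
  gripper=255,
  force=40,
)

```text
clock: 4.75
tcp_pos: [0.6213, 0.2571, 0.097]
orientation: [2.179, 1.72, 0.387]
ft_force: [-4.8, -0.0, 1.7]
gripper_width: 0.119
```

Call:
send_rows(
  series=[
    {"x": -1.6, "y": 0.4, "z": 3.6, "ax": 0, "ay": 0, "az": 0},
    {"x": -3.3, "y": 0.8, "z": 7.2, "ax": 0, "ay": 0, "az": 0},
    {"x": -3.3, "y": 0.8, "z": 7.2, "ax": 0, "ay": 0, "az": 0},
    {"x": -3.3, "y": 0.8, "z": 7.2, "ax": 0, "ay": 0, "az": 0},
  ],
)

```text
clock: 5.25
tcp_pos: [0.6201, 0.2572, 0.105]
orientation: [2.178, 1.716, 0.389]
ft_force: [1.1, -0.3, -2.2]
gripper_width: 0.123
```

The pull force is only about 2.5 N, so the lid is rising and this case is loose. I'll lift a little more.

Call:
send_rows(
  series=[
    {"x": -2, "y": 0.5, "z": 5, "ax": 0, "ay": 0, "az": 0},
    {"x": -4, "y": 1, "z": 9, "ax": 0, "ay": 0, "az": 0},
    {"x": -4, "y": 1, "z": 9, "ax": 0, "ay": 0, "az": 0},
    {"x": -4, "y": 1, "z": 9, "ax": 0, "ay": 0, "az": 0},
  ],
)

```text
clock: 5.75
tcp_pos: [0.6195, 0.2574, 0.1152]
orientation: [2.176, 1.711, 0.393]
ft_force: [7.6, 0.5, -4.1]
gripper_width: 0.118
```

```bash
python3 look.py s w3; python3 -c "
import cv2;cv2.imwrite('pics/s3.png',cv2.resize(__import__('bench').ctrl.capture('side')['frame'][200:360,200:400],None,fx=4,fy=3.7))"
```

```text
[0.6195 0.2574 0.1152] [-0.09  0.74 -0.74  2.04  1.45  0.8  -2.08] [ 7.61004951  0.49539792 -4.07459736]
[[461.0, 138.0], [442.0, 305.0], [209.0, 307.0], [191.0, 140.0], [295.0, 171.0], [298.0, 311.0]]
clock 5.8 shift mm [-38.    8.6  62.5] turn deg [-0.2  0.6  0.2]
```

View pics/w3.png

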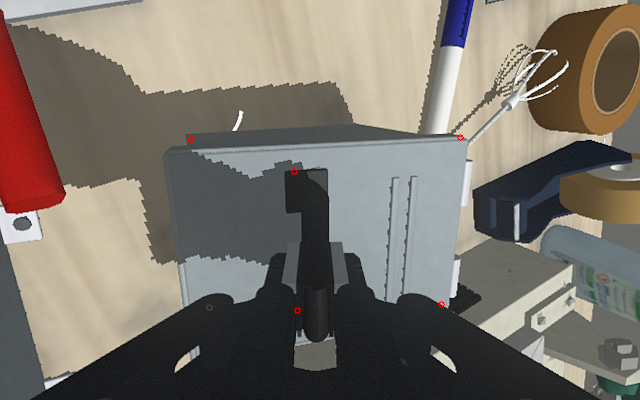

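The lid has visibly come up, with a dark gap under its front edge at about (180,150), so step 1 is met. Now I'll push it home.

Call:
send_rows(
  series=[
    {"x": 3, "y": -0.7, "z": -6, "ax": 0, "ay": 0, "az": 0},
    {"x": 6, "y": -1.4, "z": -12, "ax": 0, "ay": 0, "az": 0},
    {"x": 7.5, "y": -1.8, "z": -16, "ax": 0, "ay": 0, "az": 0},
    {"x": 8.5, "y": -2, "z": -18, "ax": 0, "ay": 0, "az": 0},
    {"x": 9, "y": -2.2, "z": -20, "ax": 0, "ay": 0, "az": 0},
    {"x": 9, "y": -2.2, "z": -20, "ax": 0, "ay": 0, "az": 0},
  ],
)

```text
clock: 6.6
tcp_pos: [0.6219, 0.2569, 0.0936]
orientation: [2.178, 1.721, 0.386]
ft_force: [-5.6, -0.3, 6.1]
gripper_width: 0.118
```

Call:
send_rows(
  series=[
    {"x": 0.5, "y": -0.1, "z": -1, "ax": 0, "ay": 0, "az": 0},
    {"x": 0.9, "y": -0.2, "z": -2, "ax": 0, "ay": 0, "az": 0},
    {"x": 0.9, "y": -0.2, "z": -2, "ax": 0, "ay": 0, "az": 0},
  ],
)

```text
clock: 6.98
tcp_pos: [0.6222, 0.2569, 0.0925]
orientation: [2.177, 1.72, 0.386]
ft_force: [-10.0, -1.8, 13.4]
gripper_width: 0.116
```

The push reached about 16 N along the normal. I'll re-tug gently to see whether the catch holds.

Call:
send_rows(
  series=[
    {"x": -1, "y": 0.2, "z": 3, "ax": 0, "ay": 0, "az": 0},
    {"x": -2.5, "y": 0.5, "z": 6, "ax": 0, "ay": 0, "az": 0},
    {"x": -4, "y": 0.9, "z": 9, "ax": 0, "ay": 0, "az": 0},
    {"x": -4, "y": 0.9, "z": 9, "ax": 0, "ay": 0, "az": 0},
    {"x": -4, "y": 0.9, "z": 9, "ax": 0, "ay": 0, "az": 0},
  ],
)

```text
clock: 7.6
tcp_pos: [0.6194, 0.2574, 0.0991]
orientation: [2.181, 1.721, 0.385]
ft_force: [-1.5, 4.2, -14.4]
gripper_width: 0.117
```

It resists with about 12 N at 7 mm of travel, so the narrow lid is latched. I'll release it and withdraw.

Call:
send_rows(
  series=[
    {"x": 1.5, "y": -0.4, "z": -4, "ax": 0, "ay": 0, "az": 0},
    {"x": 3, "y": -0.7, "z": -7, "ax": 0, "ay": 0, "az": 0},
    {"x": 3, "y": -0.7, "z": -7, "ax": 0, "ay": 0, "az": 0},
  ],
)

```text
clock: 7.98
tcp_pos: [0.6222, 0.2568, 0.0931]
orientation: [2.179, 1.72, 0.386]
ft_force: [-5.6, 3.0, -9.3]
gripper_width: 0.117
```

Call:
send_rows(
  series=[
    {"x": 0, "y": 0, "z": 0, "ax": 0, "ay": 0, "az": 0},
    {"x": 0, "y": 0, "z": 0, "ax": 0, "ay": 0, "az": 0},
    {"x": 0, "y": 0, "z": 0, "ax": 0, "ay": 0, "az": 0},
    {"x": 0, "y": 0, "z": 0, "ax": 0, "ay": 0, "az": 0},
    {"x": 0, "y": 0, "z": 0, "ax": 0, "ay": 0, "az": 0},
    {"x": 0, "y": 0, "z": 0, "ax": 0, "ay": 0, "az": 0},
  ],
  gripper=0,
)

```text
clock: 8.72
tcp_pos: [0.624, 0.2562, 0.0935]
orientation: [2.178, 1.718, 0.388]
ft_force: [0.9, -0.2, -0.0]
gripper_width: 1.002
```

Call:
send_rows(
  series=[
    {"x": -7, "y": 1.5, "z": 16, "ax": 0, "ay": 0, "az": 0},
    {"x": -21, "y": 5, "z": 46, "ax": 0, "ay": 0, "az": 0},
    {"x": -42, "y": 10, "z": 92, "ax": 0, "ay": 0, "az": 0},
    {"x": -60, "y": 10, "z": 150, "ax": 0, "ay": 0, "az": 0},
    {"x": -75, "y": 0, "z": 205, "ax": 0, "ay": 0, "az": 0},
    {"x": -85, "y": -30, "z": 245, "ax": 0, "ay": 0, "az": 0},
    {"x": -100, "y": -80, "z": 260, "ax": 0, "ay": 0, "az": 0},
    {"x": -110, "y": -140, "z": 265, "ax": 0, "ay": 0, "az": 0},
  ],
)

```text
clock: 9.72
tcp_pos: [0.5131, 0.1173, 0.3606]
orientation: [2.173, 1.721, 0.392]
ft_force: [0.6, -0.8, 0.2]
gripper_width: 1.002
```

```bash
python3 - <<'E'
from h import *
Q=json.load(open("q.json"));print(ctrl.sense()["gripper_width"],ctrl.sense()["tcp_pos"]);delta(Q["m"],.10);delta(Q["m"],.15)
E
```

```text
1.0020823184807481 [0.51307114 0.11725376 0.36057191]
clock 9.72 shift mm [  10.3 -436.  -182.9] turn deg [-0.2  0.4  7.4]
clock 9.72 shift mm [ -10.7 -433.8 -137.6] turn deg [-0.2  0.4  7.4]
```

Call:
send_rows(
  series=[
    {"x": -30, "y": -50, "z": 0, "ax": 0, "ay": 0, "az": 1},
    {"x": -55, "y": -105, "z": 0, "ax": 0, "ay": 0, "az": 2},
    {"x": -60, "y": -165, "z": 0, "ax": 0, "ay": 0, "az": 3},
    {"x": -60, "y": -225, "z": 0, "ax": 0, "ay": 0, "az": 4},
    {"x": -55, "y": -285, "z": 0, "ax": 0, "ay": 0, "az": 5},
    {"x": -40, "y": -340, "z": 0, "ax": 0, "ay": 0, "az": 6},
    {"x": -20, "y": -395, "z": -15, "ax": 0, "ay": 0, "az": 7.4},
    {"x": -10, "y": -434, "z": -50, "ax": 0, "ay": 0, "az": 7.4},
    {"x": -10, "y": -434, "z": -100, "ax": 0, "ay": 0, "az": 7.4},
    {"x": -10, "y": -434, "z": -138, "ax": 0, "ay": 0, "az": 7.4},
  ],
)

```text
clock: 10.98
tcp_pos: [0.5036, -0.3193, 0.219]
orientation: [2.076, 1.861, 0.42]
ft_force: [-0.0, -0.0, 0.0]
gripper_width: 0.998
```

Call:
send_rows(
  series=[
    {"x": 0, "y": 0, "z": 0, "ax": 0, "ay": 0, "az": 0},
  ],
)

```text
clock: 11.1
tcp_pos: [0.5019, -0.3156, 0.2177]
orientation: [2.079, 1.87, 0.42]
ft_force: [-0.1, -0.1, 1.2]
gripper_width: 1.001
```

```bash
python3 look.py m w4; python3 - <<'E'
from h import *
d=np.load("w4.npz");c={i:d[i] for i in d.files};P=proj(c,pts(json.load(open("q.json"))["m"],model("m")))
x,y=(P.min(0)-18).astype(int).clip(0);X,Y=(P.max(0)+18).astype(int);print(x,y,X,Y)
im=cv2.imread("pics/w4raw.png")[y:Y,x:X];im=cv2.resize(im,None,fx=3,fy=3,interpolation=cv2.INTER_CUBIC);print(im.shape);cv2.imwrite("pics/c4.png",im)
E
```

```text
[ 0.5019 -0.3156  0.2177] [ 1.    0.42 -0.53  2.17  0.09  0.22  0.36] [-0.07143671 -0.05338678  1.17277473]
[[421.0, 101.0], [410.0, 245.0], [261.0, 245.0], [253.0, 102.0], [319.0, 138.0], [319.0, 227.0]]
clock 11.15 shift mm [ 19.6  -2.4 -42.7] turn deg [-0.3  0.1  0.1]
235 82 439 263
(543, 612, 3)
```

View pics/c4.png

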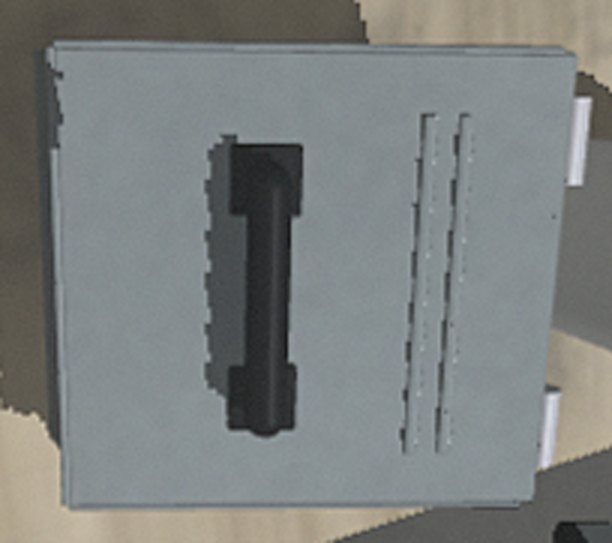

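Lid corners BL (427,99), BR (413,249), FR (257,250), FL (252,97); bar centre (324.5,180).

```bash
python3 - <<'E'
from h import *
q=refit("m","w4",[(426.7,99.3),(412.7,248.7),(257,249.7),(251.7,97),(324.5,180.3)])
Q=json.load(open("q.json"));Q["m"]=q.tolist();json.dump(Q,open("q.json","w"));nrm(q)
delta(q,.045);delta(q,.005)
E
```

```text
0 [ 0.5908 -0.3234 -0.1229  0.    ] [[0.1, 0.5], [-0.5, -2.7], [4.1, -5.8], [4.6, 0.5], [-3.2, 0.2]]
1 [ 0.5898 -0.322  -0.1325  0.1173] [[0.4, -0.4], [-1.3, -3.1], [1.1, 0.2], [2.4, -1.8], [-0.5, 1.5]]
normal [-0.419  0.052  0.906]
clock 11.15 shift mm [ 45.4  -2.  -92.6] turn deg [-0.3  0.1 -1.1]
clock 11.15 shift mm [  62.1   -4.1 -128.8] turn deg [-0.3  0.1 -1.1]
```

Call:
send_rows(
  series=[
    {"x": 18, "y": 0, "z": -35, "ax": 0, "ay": 0, "az": -0.5},
    {"x": 36, "y": -0.5, "z": -70, "ax": 0, "ay": 0, "az": -1.2},
    {"x": 45, "y": -1.5, "z": -92, "ax": 0, "ay": 0, "az": -1.2},
    {"x": 51, "y": -2, "z": -104, "ax": 0, "ay": 0, "az": -1.2},
    {"x": 56, "y": -2.7, "z": -116, "ax": 0, "ay": 0, "az": -1.2},
    {"x": 60, "y": -3.3, "z": -124, "ax": 0, "ay": 0, "az": -1.2},
    {"x": 62, "y": -3.5, "z": -128, "ax": 0, "ay": 0, "az": -1.2},
    {"x": 62, "y": -3.5, "z": -128, "ax": 0, "ay": 0, "az": -1.2},
    {"x": 62, "y": -3.5, "z": -128, "ax": 0, "ay": 0, "az": -1.2},
  ],
)

```text
clock: 12.28
tcp_pos: [0.568, -0.322, 0.0955]
orientation: [2.087, 1.837, 0.417]
ft_force: [0.0, 0.1, 0.4]
gripper_width: 0.996
```

```bash
python3 - <<'E'
from h import *
Q=json.load(open("q.json"));delta(Q["m"],.005)
E
```

```text
clock 12.28 shift mm [-2.1  1.7 -4. ] turn deg [-0.1  0.4  0.2]
```

Call:
send_rows(
  series=[
    {"x": -1, "y": 1, "z": -2.5, "ax": 0, "ay": 0, "az": 0},
    {"x": -1, "y": 1, "z": -2.5, "ax": 0, "ay": 0, "az": 0},
    {"x": -1, "y": 1, "z": -2.5, "ax": 0, "ay": 0, "az": 0},
    {"x": -1, "y": 1, "z": -2.5, "ax": 0, "ay": 0, "az": 0},
    {"x": -1, "y": 1, "z": -2.5, "ax": 0, "ay": 0, "az": 0},
    {"x": -1, "y": 1, "z": -2.5, "ax": 0, "ay": 0, "az": 0},
    {"x": -1, "y": 1, "z": -2.5, "ax": 0, "ay": 0, "az": 0},
    {"x": -1, "y": 1, "z": -2.5, "ax": 0, "ay": 0, "az": 0},
  ],
  gripper=255,
  force=40,
)

```text
clock: 13.28
tcp_pos: [0.5678, -0.3206, 0.0917]
orientation: [2.087, 1.839, 0.419]
ft_force: [5.8, -1.1, 3.9]
gripper_width: 0.122
```

Call:
send_rows(
  series=[
    {"x": -1.7, "y": 0.2, "z": 3.6, "ax": 0, "ay": 0, "az": 0},
    {"x": -3.4, "y": 0.4, "z": 7.2, "ax": 0, "ay": 0, "az": 0},
    {"x": -3.4, "y": 0.4, "z": 7.2, "ax": 0, "ay": 0, "az": 0},
    {"x": -3.4, "y": 0.4, "z": 7.2, "ax": 0, "ay": 0, "az": 0},
  ],
)

```text
clock: 13.78
tcp_pos: [0.5664, -0.3204, 0.099]
orientation: [2.085, 1.839, 0.421]
ft_force: [13.1, -2.8, -4.4]
gripper_width: 0.122
```

Call:
send_rows(
  series=[
    {"x": 0.5, "y": 0.1, "z": 1.7, "ax": 0, "ay": 0, "az": 0},
    {"x": 1, "y": 0.2, "z": 3.5, "ax": 0, "ay": 0, "az": 0},
    {"x": 1, "y": 0.2, "z": 3.5, "ax": 0, "ay": 0, "az": 0},
    {"x": 1, "y": 0.2, "z": 3.5, "ax": 0, "ay": 0, "az": 0},
  ],
)

```text
clock: 14.28
tcp_pos: [0.5666, -0.3204, 0.1022]
orientation: [2.086, 1.839, 0.42]
ft_force: [10.5, -2.7, -2.2]
gripper_width: 0.118
```

Call:
send_rows(
  series=[
    {"x": 0, "y": 0.2, "z": 3, "ax": 0, "ay": 0, "az": 0},
    {"x": 0, "y": 0.3, "z": 6, "ax": 0, "ay": 0, "az": 0},
    {"x": 0, "y": 0.4, "z": 8, "ax": 0, "ay": 0, "az": 0},
    {"x": 0, "y": 0.4, "z": 8, "ax": 0, "ay": 0, "az": 0},
  ],
)

```text
clock: 14.78
tcp_pos: [0.5664, -0.3204, 0.1102]
orientation: [2.087, 1.838, 0.42]
ft_force: [11.5, -3.6, -4.0]
gripper_width: 0.12
```

```bash
python3 look.py m w5
```

```text
[ 0.5664 -0.3204  0.1102] [ 0.89  0.65 -0.5   2.13  1.5   0.12 -1.06] [11.45980277 -3.56253642 -4.01448004]
[[471.0, 108.0], [443.0, 331.0], [210.0, 333.0], [185.0, 109.0], [295.0, 173.0], [299.0, 316.0]]
clock 14.82 shift mm [-40.4   4.9  67.5] turn deg [-0.2  0.5  0.2]
```

View pics/w5.png

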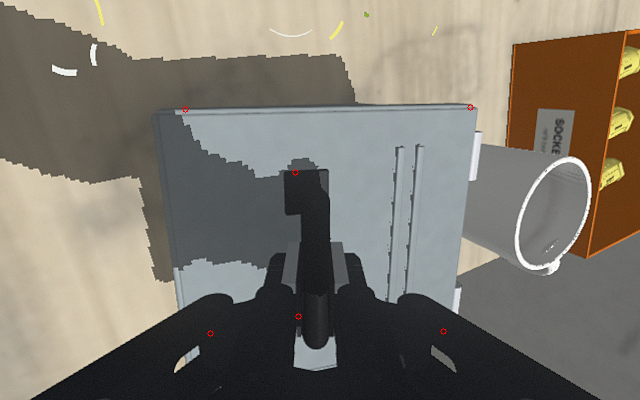

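The lid is up: its front-left corner is at (153,113), against (185,109) expected when home. The middle case is loose too, so I'll push it home.

Call:
send_rows(
  series=[
    {"x": 1, "y": -0.4, "z": -6, "ax": 0, "ay": 0, "az": 0},
    {"x": 2, "y": -0.8, "z": -12, "ax": 0, "ay": 0, "az": 0},
    {"x": 3.5, "y": -1, "z": -17, "ax": 0, "ay": 0, "az": 0},
    {"x": 4.5, "y": -1.1, "z": -20, "ax": 0, "ay": 0, "az": 0},
    {"x": 5, "y": -1.2, "z": -22, "ax": 0, "ay": 0, "az": 0},
    {"x": 5, "y": -1.2, "z": -22, "ax": 0, "ay": 0, "az": 0},
  ],
)

```text
clock: 15.58
tcp_pos: [0.5682, -0.3206, 0.0884]
orientation: [2.088, 1.84, 0.416]
ft_force: [-2.1, -0.4, 12.6]
gripper_width: 0.119
```

Call:
send_rows(
  series=[
    {"x": 0.2, "y": 0, "z": -0.5, "ax": 0, "ay": 0, "az": 0},
    {"x": 0.2, "y": 0, "z": -0.5, "ax": 0, "ay": 0, "az": 0},
  ],
)

```text
clock: 15.82
tcp_pos: [0.5683, -0.3206, 0.0883]
orientation: [2.088, 1.84, 0.415]
ft_force: [-6.2, -0.1, 17.6]
gripper_width: 0.119
```

Call:
send_rows(
  series=[
    {"x": -1, "y": 0.2, "z": 3, "ax": 0, "ay": 0, "az": 0},
    {"x": -2.5, "y": 0.4, "z": 6, "ax": 0, "ay": 0, "az": 0},
    {"x": -4, "y": 0.5, "z": 9, "ax": 0, "ay": 0, "az": 0},
    {"x": -4, "y": 0.5, "z": 9, "ax": 0, "ay": 0, "az": 0},
    {"x": -4, "y": 0.5, "z": 9, "ax": 0, "ay": 0, "az": 0},
  ],
)

```text
clock: 16.45
tcp_pos: [0.5653, -0.3203, 0.0948]
orientation: [2.09, 1.841, 0.417]
ft_force: [10.4, -2.3, -9.3]
gripper_width: 0.122
```

It resists with about 13 N at 7 mm, so the middle lid is latched. I'll release it and go to the wide case.

Call:
send_rows(
  series=[
    {"x": 1.5, "y": -0.2, "z": -4, "ax": 0, "ay": 0, "az": 0},
    {"x": 3.2, "y": -0.4, "z": -7.5, "ax": 0, "ay": 0, "az": 0},
    {"x": 3.2, "y": -0.4, "z": -7.5, "ax": 0, "ay": 0, "az": 0},
  ],
)

```text
clock: 16.82
tcp_pos: [0.5681, -0.3206, 0.0886]
orientation: [2.089, 1.84, 0.416]
ft_force: [2.1, -0.8, 4.7]
gripper_width: 0.113
```

Call:
send_rows(
  series=[
    {"x": 0, "y": 0, "z": 0, "ax": 0, "ay": 0, "az": 0},
    {"x": 0, "y": 0, "z": 0, "ax": 0, "ay": 0, "az": 0},
    {"x": 0, "y": 0, "z": 0, "ax": 0, "ay": 0, "az": 0},
    {"x": 0, "y": 0, "z": 0, "ax": 0, "ay": 0, "az": 0},
    {"x": 0, "y": 0, "z": 0, "ax": 0, "ay": 0, "az": 0},
    {"x": 0, "y": 0, "z": 0, "ax": 0, "ay": 0, "az": 0},
  ],
  gripper=0,
)

```text
clock: 17.58
tcp_pos: [0.5669, -0.3203, 0.0877]
orientation: [2.091, 1.841, 0.415]
ft_force: [-0.5, 0.6, 0.8]
gripper_width: 1.003
```

Call:
send_rows(
  series=[
    {"x": -7, "y": 1, "z": 16, "ax": 0, "ay": 0, "az": 0},
    {"x": -21, "y": 3, "z": 46, "ax": 0, "ay": 0, "az": 0},
    {"x": -42, "y": 5, "z": 92, "ax": 0, "ay": 0, "az": 0},
    {"x": -60, "y": 10, "z": 150, "ax": 0, "ay": 0, "az": 0},
    {"x": -75, "y": 30, "z": 205, "ax": 0, "ay": 0, "az": 0},
    {"x": -85, "y": 70, "z": 240, "ax": 0, "ay": 0, "az": 0},
    {"x": -95, "y": 125, "z": 250, "ax": 0, "ay": 0, "az": 0},
    {"x": -100, "y": 180, "z": 250, "ax": 0, "ay": 0, "az": 0},
  ],
)

```text
clock: 18.58
tcp_pos: [0.467, -0.1394, 0.3388]
orientation: [2.091, 1.837, 0.414]
ft_force: [-0.6, 0.2, -0.5]
gripper_width: 1.003
```

```bash
python3 - <<'E'
from h import *
Q=json.load(open("q.json"));
Q["l"][0]+=.003;Q["l"][1]+=.002;Q["l"][2]-=.022;json.dump(Q,open("q.json","w"))
print(ctrl.sense()["gripper_width"],ctrl.sense()["tcp_pos"]);delta(Q["l"],.15)
E
```

```text
1.002773837179022 [ 0.46695533 -0.13939793  0.33875181]
clock 18.57 shift mm [-135.1  411.2 -115.8] turn deg [-0.1  0.3 -6. ]
```

Call:
send_rows(
  series=[
    {"x": -15, "y": 55, "z": 10, "ax": 0, "ay": 0, "az": -1},
    {"x": -35, "y": 110, "z": 15, "ax": 0, "ay": 0, "az": -2},
    {"x": -60, "y": 160, "z": 15, "ax": 0, "ay": 0, "az": -3},
    {"x": -80, "y": 210, "z": 10, "ax": 0, "ay": 0, "az": -4},
    {"x": -100, "y": 265, "z": 0, "ax": 0, "ay": 0, "az": -5},
    {"x": -115, "y": 315, "z": -15, "ax": 0, "ay": 0, "az": -6},
    {"x": -130, "y": 365, "z": -45, "ax": 0, "ay": 0, "az": -6},
    {"x": -135, "y": 400, "z": -80, "ax": 0, "ay": 0, "az": -6},
    {"x": -135, "y": 411, "z": -115, "ax": 0, "ay": 0, "az": -6},
    {"x": -135, "y": 411, "z": -115, "ax": 0, "ay": 0, "az": -6},
  ],
)

```text
clock: 19.82
tcp_pos: [0.2818, 0.1957, 0.3224]
orientation: [2.182, 1.74, 0.42]
ft_force: [-0.3, -0.5, -0.3]
gripper_width: 1.001
```

Call:
send_rows(
  series=[
    {"x": 0, "y": 0, "z": 0, "ax": 0, "ay": 0, "az": 0},
    {"x": 0, "y": 0, "z": 0, "ax": 0, "ay": 0, "az": 0},
  ],
)

```text
clock: 20.08
tcp_pos: [0.2832, 0.196, 0.3234]
orientation: [2.184, 1.738, 0.423]
ft_force: [-0.1, 0.1, -1.2]
gripper_width: 1.002
```

```bash
python3 look.py l w6; python3 - <<'E'
from h import *
d=np.load("w6.npz");c={i:d[i] for i in d.files};P=proj(c,pts(json.load(open("q.json"))["l"],model("l")))
x,y=(P.min(0)-18).astype(int).clip(0);X,Y=(P.max(0)+18).astype(int);print(x,y,X,Y)
im=cv2.imread("pics/w6raw.png")[y:Y,x:X];im=cv2.resize(im,None,fx=2.5,fy=2.5,interpolation=cv2.INTER_CUBIC);print(im.shape);cv2.imwrite("pics/c6.png",im)
E
```

```text
[0.2832 0.196  0.3234] [ 0.72 -0.47 -1.27  2.42 -0.31  0.55 -0.58] [-0.11547276  0.0866307  -1.21962938]
[[380.0, 7.0], [374.0, 157.0], [256.0, 157.0], [249.0, 7.0], [300.0, 47.0], [301.0, 122.0]]
clock 20.12 shift mm [  69.2   70.9 -145.9] turn deg [-1.8  0.4 -0.8]
230 0 398 174
(435, 420, 3)
```

View pics/c6.png

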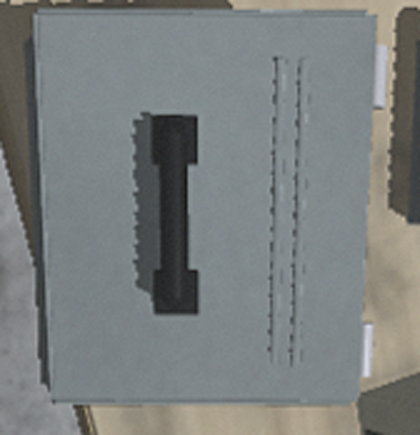

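The arm stopped short at joint limits (j2 and j3) because it was high and close in. The picture still measures the case: BL (381,6), BR (373,161), FR (251,161), FL (244,5), bar (300,86). I'll refit from those and try moving down and outward.

```bash
python3 - <<'E'
from h import *
q=refit("l","w6",[(380.8,6),(372.8,160.8),(250.8,160.8),(244,4.8),(300.2,86)])
Q=json.load(open("q.json"));Q["l"]=q.tolist();json.dump(Q,open("q.json","w"));nrm(q)
delta(q,.15);delta(q,.1)
E
```

```text
0 [ 0.4141  0.2512 -0.2435  0.    ] [[-0.3, 1.2], [-0.0, -1.8], [2.4, -2.7], [3.4, 1.3], [-1.5, -0.0]]
1 [ 0.4131  0.2509 -0.2386  0.1021] [[-0.9, 1.2], [0.0, -1.6], [0.9, 0.0], [0.7, -1.6], [-0.2, 0.2]]
normal [-0.41   0.102  0.906]
clock 20.12 shift mm [  47.    76.  -100.5] turn deg [-1.8  0.4 -1.4]
clock 20.12 shift mm [  67.5   70.9 -145.9] turn deg [-1.8  0.4 -1.4]
```

Call:
send_rows(
  series=[
    {"x": 15, "y": 15, "z": -15, "ax": 0, "ay": 0, "az": 0},
    {"x": 30, "y": 30, "z": -40, "ax": 0, "ay": 0, "az": 0},
    {"x": 45, "y": 45, "z": -70, "ax": 0, "ay": 0, "az": 0},
    {"x": 45, "y": 45, "z": -70, "ax": 0, "ay": 0, "az": 0},
  ],
)

```text
clock: 20.62
tcp_pos: [0.2895, 0.1935, 0.3184]
orientation: [2.19, 1.754, 0.453]
ft_force: [-0.7, 0.0, -1.3]
gripper_width: 1.001
```

```bash
python3 - <<'E'
from h import *
s=ctrl.sense();print(s["tcp_pos"],np.round(s["joint_positions"],2));q=json.load(open("q.json"))["l"];delta(q,.15);delta(q,.1)
E
```

```text
[0.28948372 0.19353148 0.3183929 ] [ 0.76 -0.47 -1.27  2.43 -0.4   0.52 -0.46]
clock 20.62 shift mm [ 40.8  78.5 -95.4] turn deg [-3.3  0.6 -2.1]
clock 20.62 shift mm [  61.3   73.4 -140.8] turn deg [-3.3  0.6 -2.1]
```

Still stuck: the elbow branch is wrong, with j3 at its limit. I'll unwind by swinging back to the right close in, which should recover j3, and then return with the arm extended.

Call:
send_rows(
  series=[
    {"x": 31, "y": -30, "z": 10, "ax": 0, "ay": 0, "az": -7},
    {"x": 58, "y": -66, "z": 20, "ax": 0, "ay": 0, "az": -14},
    {"x": 80, "y": -108, "z": 30, "ax": 0, "ay": 0, "az": -21},
    {"x": 98, "y": -152, "z": 40, "ax": 0, "ay": 0, "az": -28},
    {"x": 110, "y": -200, "z": 40, "ax": 0, "ay": 0, "az": -35},
    {"x": 116, "y": -250, "z": 40, "ax": 0, "ay": 0, "az": -42},
    {"x": 116, "y": -302, "z": 40, "ax": 0, "ay": 0, "az": -49},
    {"x": 109, "y": -354, "z": 40, "ax": 0, "ay": 0, "az": -56},
    {"x": 86, "y": -401, "z": 40, "ax": 0, "ay": 0, "az": -63},
    {"x": 58, "y": -446, "z": 40, "ax": 0, "ay": 0, "az": -70},
  ],
)

```text
clock: 21.88
tcp_pos: [0.3272, -0.245, 0.3765]
orientation: [2.702, 0.176, 0.14]
ft_force: [0.1, -0.5, -0.3]
gripper_width: 1.002
```

```bash
cat >j.py <<'E'
from h import *
s=ctrl.sense();print(np.round(s["tcp_pos"],3),np.round(s["joint_positions"],2));q=json.load(open("q.json"))["l"];delta(q,.15);delta(q,.1)
E
python3 j.py; python3 - <<'E'
from h import *
T=ctrl.capture("top");S=ctrl.capture("side")
M=[np.array([[c["fx"],0,c["cx"]],[0,c["fy"],c["cy"]],[0,0,1]])@np.c_[c["R"],c["t"]] for c in(T,S)]
for n,p,q in(("red handle",(317,167),(290,120)),("spray top",(302,40),(160,145))):
    X=cv2.triangulatePoints(M[0],M[1],np.array(p,float).reshape(2,1),np.array(q,float).reshape(2,1));print(n,(X[:3]/X[3]).ravel().round(3))
E
```

```text
[ 0.327 -0.245  0.376] [ 2.08 -0.47 -1.27  2.26 -0.39  0.66 -0.42]
clock 21.88 shift mm [   3.   517.  -153.5] turn deg [-2.9  3.2 67.7]
clock 21.88 shift mm [  23.6  511.9 -198.8] turn deg [-2.9  3.2 67.7]
red handle [ 0.612 -0.023  0.357]
spray top [0.976 0.016 0.278]
```

Call:
send_rows(
  series=[
    {"x": 29, "y": -42, "z": -5, "ax": 0, "ay": 0, "az": -2},
    {"x": 58, "y": -85, "z": -15, "ax": 0, "ay": 0, "az": -4},
    {"x": 87, "y": -128, "z": -30, "ax": 0, "ay": 0, "az": -6},
    {"x": 116, "y": -170, "z": -45, "ax": 0, "ay": 0, "az": -8},
    {"x": 145, "y": -213, "z": -60, "ax": 0, "ay": 0, "az": -10},
    {"x": 173, "y": -255, "z": -76, "ax": 0, "ay": 0, "az": -12},
    {"x": 173, "y": -255, "z": -76, "ax": 0, "ay": 0, "az": -12},
  ],
)

```text
clock: 22.85
tcp_pos: [0.3114, -0.3364, 0.4371]
orientation: [2.69, -0.093, 0.122]
ft_force: [0.0, -0.3, 0.2]
gripper_width: 1.004
```

```bash
python3 j.py
```

```text
[ 0.311 -0.336  0.437] [ 2.33 -0.47 -1.27  2.1  -0.39  0.78 -0.42]
clock 22.85 shift mm [  18.8  608.4 -214.2] turn deg [-3.3  5.4 78.7]
clock 22.85 shift mm [  39.4  603.3 -259.5] turn deg [-3.3  5.4 78.7]
```

I'm at joint limits with no direct null-space control, so I'll fit a quick kinematic model to the logged joint/pose pairs and use it to plan the way out.

```bash
cat >kin.py <<'E'
from h import *
import itertools
D=[([1.137,0.592,0.048,1.61,-0.033,0.943,-0.034],(.242,-.683,.241),(-3.094,-.532,.001)),
([0.85,-0.08,-0.49,2.3,-0.23,0.48,0.33],(.4071,-.1611,.3622),(2.147,1.761,.397)),
([-0.04,0.55,-0.86,2.08,1.21,0.83,-1.92],(.5594,.2633,.2128),(2.159,1.754,.388)),
([-0.09,0.74,-0.74,2.04,1.45,0.8,-2.08],(.6195,.2574,.1152),(2.176,1.711,.393)),
([1.0,.42,-.53,2.17,.09,.22,.36],(.5019,-.3156,.2177),(2.079,1.87,.42)),
([.89,.65,-.5,2.13,1.5,.12,-1.06],(.5664,-.3204,.1102),(2.087,1.838,.42)),
([.72,-.47,-1.27,2.42,-.31,.55,-.58],(.2832,.196,.3234),(2.184,1.738,.423)),
([2.08,-.47,-1.27,2.26,-.39,.66,-.42],(.3272,-.245,.3765),(2.702,.176,.14)),
([2.33,-.47,-1.27,2.1,-.39,.78,-.42],(.3114,-.3364,.4371),(2.69,-.093,.122))]
LO=np.array([-2.69,-.47,-1.27,.19,-1.53,.08,-3.09]);HI=np.array([2.69,2.24,1.36,2.51,4.68,2.07,3.09])
def fk(q,p,s):
    # p: off7, lengths d1,d2,d3,d4, elbow a, wrist a, extra a0, tilt fix
    R=Ro.identity();x=np.zeros(3);T=[(p[7],0,p[1]),None,(p[5],0,p[2]),(-p[5]+p[8],0,0),(p[6],0,p[3]),None,(p[9],0,p[4])]
    ax="zyzyzyz"
    for i in range(7):
        R=R*Ro.from_euler(ax[i],s[i]*q[i]+(p[0] if i==6 else p[10] if i==0 else 0))
        if i==0: x=R.apply(T[0])
        elif i==2: x=x+R.apply(T[2])
        elif i==3: x=x+R.apply(T[3])
        elif i==4: x=x+R.apply(T[4])
        elif i==6:
            x=x+(R*Ro.from_euler("z",s[6]*-q[6]-p[0])).apply((p[9],0,0))+R.apply((0,0,p[4]))
    return x,R
def res(p,s):
    o=[]
    for q,x,r in D:
        X,R=fk(q,p,s);o+=[(X-x)*5,(R*Ro.from_rotvec(r).inv()).as_rotvec()]
    return np.concatenate(o)
def load(): 
    d=json.load(open("kin.json"));return np.array(d[0]),d[1]
if __name__=="__main__":
    B=None
    for s1,s3,s5,s7 in itertools.product((-1,1),repeat=4):
      s=[s1,1,s3,1,s5,1,s7]
      for o in(0,1.57,3.14,-1.57):
        r=least_squares(res,[o,.3,.4,.4,.2,0,0,0,0,0,0],args=(s,),max_nfev=25)
        if B is None or r.cost<B[0]: B=(r.cost,r.x,s)
    r=least_squares(res,B[1],args=(B[2],));print(r.cost,r.x.round(3),B[2]);print(np.abs(r.fun).reshape(-1,6).max(1).round(3))
    json.dump([r.x.tolist(),B[2]],open("kin.json","w"))
E
time python3 kin.py
```

```text
0.016615231637650777 [ 1.519  0.254  0.637  0.441  0.273  0.019 -0.019  0.016  0.042  0.012
 -0.056] [-1, 1, -1, 1, -1, 1, -1]
[0.029 0.023 0.076 0.061 0.045 0.024 0.044 0.05  0.061]
real	0m41.883s
user	0m41.395s
sys	0m0.142s
```

```bash
cat >ik.py <<'E'
from kin import *
p,s=load()
def err(q,x,R): X,Rr=fk(q,p,s);return np.r_[(X-x)*5,(Rr*R.inv()).as_rotvec()]
def ik(x,R,q0,reg=.01): return least_squares(lambda q:np.r_[err(q,x,R),reg*(q-q0)],np.clip(q0,LO+.01,HI-.01),bounds=(LO,HI),max_nfev=60)
if __name__=="__main__":
    q=json.load(open("q.json"))["l"]
    for out in(.005,.05,.1):
        x,R=goal(q,out)
        for j1,j3 in((-1.,.5),(-.6,0),(-.3,-.3),(0,-.7),(.4,-1.1)):
            for j5,j7 in((0,0),(1.2,-1.5)):
                r=ik(x,R,np.array([j1,.2,j3,2.3,j5,.6,j7]),.003)
                print(out,r.x.round(2),np.abs(err(r.x,x,R)).max().round(3))
E
python3 ik.py
```

```text
0.005 [-1.36  0.68  0.74  2.41 -1.53  0.08  0.48] 0.049
0.005 [-0.76  0.59 -0.11  2.46  1.88  0.45 -2.94] 0.0
0.005 [-1.36  0.68  0.74  2.41 -1.53  0.08  0.48] 0.049
0.005 [-0.6   0.62 -0.35  2.46  1.8   0.59 -2.88] 0.0
0.005 [-0.41  0.69 -0.64  2.46  1.74  0.79 -2.83] 0.0
0.005 [-0.48  0.66 -0.53  2.46  1.76  0.71 -2.85] 0.0
0.005 [-0.33  0.75 -0.78  2.46  1.71  0.89 -2.82] 0.0
0.005 [-0.36  0.72 -0.73  2.46  1.72  0.85 -2.83] 0.0
0.005 [-0.3   0.78 -0.85  2.46  1.7   0.95 -2.81] 0.0
0.005 [-0.27  0.81 -0.91  2.46  1.69  1.   -2.81] 0.0
0.05 [-1.47  0.61  0.84  2.45 -1.53  0.08  0.49] 0.007
0.05 [-1.04  0.48  0.23  2.46  1.64  0.27 -2.7 ] 0.0
0.05 [-1.47  0.61  0.84  2.45 -1.53  0.08  0.49] 0.007
0.05 [-0.76  0.48 -0.16  2.46  1.61  0.46 -2.7 ] 0.0
0.05 [-0.58  0.52 -0.43  2.46  1.59  0.6  -2.7 ] 0.0
0.05 [-0.58  0.52 -0.42  2.46  1.59  0.59 -2.7 ] 0.0
0.05 [-0.55  0.53 -0.47  2.46  1.59  0.62 -2.71] 0.0
0.05 [-0.41  0.58 -0.69  2.46  1.58  0.76 -2.71] 0.0
0.05 [-0.49  0.55 -0.56  2.46  1.58  0.67 -2.71] 0.0
0.05 [-0.29  0.67 -0.9   2.46  1.56  0.92 -2.73] 0.0
0.1 [-1.61  0.51  0.95  2.45 -0.44  0.13 -0.59] 0.0
0.1 [-1.31  0.39  0.52  2.45  1.    0.22 -2.05] 0.0
0.1 [-1.6   0.5   0.94  2.45 -0.37  0.12 -0.66] 0.0
0.1 [-0.92  0.36 -0.    2.45  1.27  0.41 -2.37] 0.0
0.1 [-1.6   0.5   0.93  2.45 -0.33  0.12 -0.7 ] 0.0
0.1 [-0.68  0.38 -0.33  2.45  1.33  0.54 -2.46] 0.0
0.1 [-1.59  0.5   0.92  2.45 -0.28  0.12 -0.75] 0.0
0.1 [-0.46  0.44 -0.65  2.45  1.36  0.69 -2.53] 0.0
0.1 [-1.58  0.49  0.91  2.45 -0.22  0.12 -0.81] 0.0
0.1 [-0.3   0.53 -0.91  2.44  1.38  0.85 -2.59] 0.0
```

The simulation reproduces the observed behaviour well. I'll use it to look for an escape to the narrow-hover branch and then to the wide case.

```bash
python3 - <<'E'
from sim import *
rv=Ro.from_rotvec; q0=np.array([2.33,-.47,-1.27,2.1,-.39,.78,-.42]); X,R=fk(q0,p,s);print(X,R.as_rotvec())
down=lambda az,tilt=25:Ro.from_euler("z",az,degrees=True)*Ro.from_matrix(np.c_[[0,1,0],[np.cos(np.radians(tilt)),0,np.sin(np.radians(tilt))],[np.sin(np.radians(tilt)),0,-np.cos(np.radians(tilt))]])
Rs=rv(D[0][2])
for name,t in {"start":[((.242,-.683,.3),Rs)],"upout":[((.4,-.45,.55),R),((.242,-.683,.3),Rs)],"up":[((.31,-.34,.6),R),((.3,-.6,.5),Rs),((.242,-.683,.3),Rs)],
 "flat":[((.31,-.34,.45),down(-60,0)),((.242,-.683,.3),Rs)],"tilt":[((.31,-.34,.45),down(-90,-30)),((.242,-.683,.3),Rs)],"right":[((.1,-.45,.45),down(-110,10)),((.242,-.683,.3),Rs)],
 "yaw":[((.31,-.34,.45),down(0,10)),((.242,-.683,.3),Rs)],"yaw2":[((.31,-.34,.45),down(-140,10)),((.242,-.683,.3),Rs)]}.items():
    print(name);run(q0,t)
E
```

```text
[ 0.31019632 -0.34283127  0.42487791] [ 2.68765659 -0.09519264  0.09084507]
start
[ 1.78  0.8  -1.14  1.54  0.74  1.29 -0.69] miss mm 0.0 deg 0.0
upout
[ 2.69 -0.47 -1.27  1.66 -0.5   1.12 -0.35] miss mm 112.0 deg 9.6
[ 1.76  0.77 -1.09  1.54  0.7   1.27 -0.65] miss mm 0.0 deg 0.0
up
[ 2.2  -0.46 -1.01  1.77 -0.3   1.18 -0.44] miss mm 0.0 deg 0.0
[ 1.7   0.55 -1.15  1.37  0.5   1.53 -0.64] miss mm 0.0 deg 0.0
[ 1.74  0.75 -1.04  1.54  0.67  1.25 -0.63] miss mm 0.0 deg 0.0
flat
[ 2.69 -0.47 -1.27  1.87 -0.52  1.37  0.39] miss mm 66.0 deg 7.8
[ 1.69  0.69 -0.91  1.54  0.57  1.19 -0.55] miss mm 0.0 deg 0.0
tilt
[ 1.76  0.47 -1.26  1.76 -0.    1.51 -1.09] miss mm 0.0 deg 0.0
[ 1.76  0.77 -1.08  1.54  0.7   1.26 -0.65] miss mm 0.0 deg 0.0
right
[ 2.46  0.02 -1.27  1.95  0.15  1.05 -0.79] miss mm 0.0 deg 0.0
[ 1.76  0.77 -1.09  1.54  0.7   1.27 -0.66] miss mm 0.0 deg 0.0
yaw
[ 1.9   0.03 -1.11  1.94 -0.12  1.07  0.85] miss mm 0.0 deg 0.0
[ 1.5   0.58 -0.54  1.55  0.32  1.1  -0.34] miss mm 0.0 deg 0.0
yaw2
[ 2.66 -0.47 -1.27  1.88 -0.4   1.3  -1.1 ] miss mm 88.0 deg 10.1
[ 1.8   0.84 -1.22  1.54  0.81  1.34 -0.73] miss mm 0.0 deg 0.0
```

```bash
python3 - <<'E'
from sim import *
rv=Ro.from_rotvec; q0=np.array([2.33,-.47,-1.27,2.1,-.39,.78,-.42])
down=lambda az,tilt=25:Ro.from_euler("z",az,degrees=True)*Ro.from_matrix(np.c_[[0,1,0],[np.cos(np.radians(tilt)),0,np.sin(np.radians(tilt))],[np.sin(np.radians(tilt)),0,-np.cos(np.radians(tilt))]])
ql=json.load(open("q.json"))["l"];W=[goal(ql,.15),goal(ql,.1),goal(ql,.005)]
y=((.31,-.34,.45),down(0,10)); Rn=rv(D[2][2])
NH=((.559,.263,.26),Rn)
for name,t in {"A":[y,((.242,-.683,.3),rv(D[0][2])),((.407,-.161,.38),rv(D[1][2])),NH],
"B":[y,((.35,-.5,.40),down(0,20)),((.45,-.1,.42),down(0,20)),NH],
"C":[y,((.40,-.55,.42),down(-40,10)),((.5,-.1,.50),down(-15,10)),NH],
"D":[y,((.40,-.55,.45),down(-40,0)),((.62,-.1,.55),down(-10,-20)),((.6,.2,.45),down(10,0)),NH],
"E":[y,((.6,-.3,.55),down(0,-20)),((.6,.2,.5),down(10,-10)),NH]}.items():
    print(name);run(q0,t+W)
E
```

```text
A
[ 1.9   0.03 -1.11  1.94 -0.12  1.07  0.85] miss mm 0.0 deg 0.0
[ 1.5   0.58 -0.54  1.55  0.32  1.1  -0.34] miss mm 0.0 deg 0.0
[ 1.62 -0.18 -1.11  2.26 -0.56  0.62  0.7 ] miss mm 0.0 deg 0.0
[-0.04  0.48 -0.82  2.05  1.09  0.78 -1.78] miss mm 0.0 deg 0.0
[-0.36  0.35 -0.83  2.42  1.16  0.76 -2.37] miss mm 0.0 deg 0.0
[-0.4   0.46 -0.74  2.45  1.37  0.74 -2.55] miss mm 0.0 deg 0.0
[-0.42  0.69 -0.63  2.46  1.74  0.78 -2.84] miss mm 0.0 deg 0.0
B
[ 1.9   0.03 -1.11  1.94 -0.12  1.07  0.85] miss mm 0.0 deg 0.0
[ 1.76  0.38 -1.02  1.81  0.08  0.9   0.77] miss mm 0.0 deg 0.0
[ 1.65 -0.2  -1.27  2.1  -0.45  0.82  0.61] miss mm 2.0 deg 0.2
[-0.09  0.45 -0.73  2.05  1.05  0.74 -1.74] miss mm 0.0 deg 0.0
[-0.42  0.33 -0.74  2.42  1.14  0.71 -2.34] miss mm 0.0 deg 0.0
[-0.46  0.44 -0.65  2.45  1.36  0.69 -2.53] miss mm 0.0 deg 0.0
[-0.47  0.66 -0.55  2.46  1.76  0.72 -2.85] miss mm 0.0 deg 0.0
C
[ 1.9   0.03 -1.11  1.94 -0.12  1.07  0.85] miss mm 0.0 deg 0.0
[ 1.43  0.41 -0.79  1.61  0.31  1.08 -0.11] miss mm 0.0 deg 0.0
[ 1.14  0.08 -1.11  1.8   0.11  1.14 -0.26] miss mm 0.0 deg 0.0
[-0.09
[... 513 characters left out ...]
7  0.42 -0.61  2.06  0.99  0.68 -1.69] miss mm 0.0 deg 0.0
[-0.51  0.3  -0.61  2.42  1.12  0.66 -2.3 ] miss mm 0.0 deg 0.0
[-0.55  0.41 -0.52  2.45  1.35  0.62 -2.5 ] miss mm 0.0 deg 0.0
[-0.54  0.63 -0.44  2.46  1.78  0.65 -2.86] miss mm 0.0 deg 0.0
E
[ 1.9   0.03 -1.11  1.94 -0.12  1.07  0.85] miss mm 0.0 deg 0.0
[ 0.8   0.61 -0.92  1.09  0.5   1.99  0.02] miss mm 0.0 deg 0.0
[ 0.22  0.51 -1.02  1.37  0.34  1.64 -0.59] miss mm 0.0 deg 0.0
[-0.18  0.42 -0.6   2.06  0.99  0.68 -1.68] miss mm 0.0 deg 0.0
[-0.52  0.3  -0.6   2.42  1.12  0.66 -2.3 ] miss mm 0.0 deg 0.0
[-0.55  0.41 -0.52  2.45  1.35  0.62 -2.5 ] miss mm 0.0 deg 0.0
[-0.54  0.63 -0.43  2.46  1.78  0.64 -2.86] miss mm 0.0 deg 0.0
```

Plan E works in simulation and stays clear of the limits. First waypoint:

```bash
cat >to.py <<'E'
from h import *
# usage: to.py x y z az tilt
v=list(map(float,sys.argv[1:6]));t=np.radians(v[4])
R=Ro.from_euler("z",v[3],degrees=True)*Ro.from_matrix(np.c_[[0,1,0],[np.cos(t),0,np.sin(t)],[np.sin(t),0,-np.cos(t)]])
s=ctrl.sense();R0=Ro.from_rotvec(s["orientation"]);print(np.round(s["tcp_pos"],3),np.round(s["joint_positions"],2),"shift",((np.array(v[:3])-s["tcp_pos"])*1e3).round(0),"turn",np.degrees((R*R0.inv()).as_rotvec()).round(1))
E
python3 to.py .31 -.34 .45 0 10
```

```text
[ 0.311 -0.336  0.437] [ 2.33 -0.47 -1.27  2.1  -0.39  0.78 -0.42] shift [-1. -4. 13.] turn [ 8.1 16.6 92.7]
```

Call:
send_rows(
  series=[
    {"x": 0, "y": 0, "z": 5, "ax": 0.9, "ay": 1.8, "az": 10},
    {"x": 0, "y": 0, "z": 10, "ax": 1.8, "ay": 3.6, "az": 20},
    {"x": 0, "y": 0, "z": 13, "ax": 2.7, "ay": 5.4, "az": 30},
    {"x": 0, "y": 0, "z": 13, "ax": 3.6, "ay": 7.2, "az": 40},
    {"x": 0, "y": 0, "z": 13, "ax": 4.4, "ay": 9, "az": 50},
    {"x": 0, "y": 0, "z": 13, "ax": 5.3, "ay": 10.8, "az": 60},
    {"x": 0, "y": 0, "z": 13, "ax": 6.2, "ay": 12.5, "az": 70},
    {"x": 0, "y": 0, "z": 13, "ax": 7, "ay": 14.3, "az": 80},
    {"x": 0, "y": 0, "z": 13, "ax": 8, "ay": 16.5, "az": 92},
    {"x": 0, "y": 0, "z": 13, "ax": 8, "ay": 16.5, "az": 92},
  ],
)

```text
clock: 24.1
tcp_pos: [0.3114, -0.3369, 0.4496]
orientation: [2.142, 2.113, 0.189]
ft_force: [0.8, -0.6, -0.0]
gripper_width: 0.998
```

```bash
python3 to.py .6 -.3 .55 0 -20
```

```text
[ 0.311 -0.337  0.45 ] [ 1.84  0.03 -1.04  1.94 -0.12  1.06  0.85] shift [289.  37. 100.] turn [ 0.2 30.2  0.8]
```

The real arm matches the simulation. Next waypoint.

Call:
send_rows(
  series=[
    {"x": 48, "y": 6, "z": 17, "ax": 0, "ay": 5, "az": 0},
    {"x": 96, "y": 12, "z": 33, "ax": 0, "ay": 10, "az": 0},
    {"x": 145, "y": 18, "z": 50, "ax": 0, "ay": 15, "az": 0},
    {"x": 193, "y": 24, "z": 67, "ax": 0, "ay": 20, "az": 0},
    {"x": 241, "y": 30, "z": 83, "ax": 0, "ay": 25, "az": 0},
    {"x": 289, "y": 37, "z": 100, "ax": 0, "ay": 30, "az": 0},
    {"x": 289, "y": 37, "z": 100, "ax": 0, "ay": 30, "az": 0},
  ],
)

```text
clock: 24.98
tcp_pos: [0.6054, -0.2949, 0.5467]
orientation: [-2.038, -2.029, 0.358]
ft_force: [-0.1, 0.7, -0.5]
gripper_width: 1.003
```

```bash
python3 to.py .6 .2 .5 10 -10
```

```text
[ 0.605 -0.295  0.547] [ 0.8   0.63 -0.96  1.07  0.51  2.01 -0.02] shift [ -5. 495. -47.] turn [ 1.  -9.8 10.2]
```

Call:
send_rows(
  series=[
    {"x": 0, "y": 55, "z": 0, "ax": 0, "ay": -1, "az": 1},
    {"x": 0, "y": 110, "z": 0, "ax": 0, "ay": -2, "az": 2},
    {"x": 0, "y": 165, "z": 0, "ax": 0, "ay": -3, "az": 3},
    {"x": 0, "y": 220, "z": -5, "ax": 0, "ay": -4, "az": 4},
    {"x": 0, "y": 275, "z": -10, "ax": 0, "ay": -5.5, "az": 5.5},
    {"x": 0, "y": 330, "z": -20, "ax": 0, "ay": -6.5, "az": 6.5},
    {"x": -2, "y": 385, "z": -30, "ax": 0.5, "ay": -8, "az": 8},
    {"x": -4, "y": 440, "z": -40, "ax": 1, "ay": -9, "az": 9},
    {"x": -5, "y": 495, "z": -47, "ax": 1, "ay": -10, "az": 10},
    {"x": -5, "y": 495, "z": -47, "ax": 1, "ay": -10, "az": 10},
  ],
)

```text
clock: 26.22
tcp_pos: [0.5918, 0.2004, 0.5032]
orientation: [-1.949, -2.315, 0.201]
ft_force: [-1.2, -0.2, 0.4]
gripper_width: 0.996
```

```bash
python3 to.py .559 .263 .26 -13.5 25
```

```text
[0.592 0.2   0.503] [ 0.26  0.53 -1.08  1.37  0.37  1.66 -0.61] shift [ -33.   63. -243.] turn [ -1.  -35.  -22.6]
```

Call:
send_rows(
  series=[
    {"x": -6, "y": 12, "z": -41, "ax": 0, "ay": -6, "az": -3.8},
    {"x": -11, "y": 21, "z": -81, "ax": 0, "ay": -11.7, "az": -7.5},
    {"x": -16, "y": 32, "z": -122, "ax": 0, "ay": -17.5, "az": -11.3},
    {"x": -22, "y": 42, "z": -162, "ax": 0, "ay": -23.3, "az": -15},
    {"x": -28, "y": 53, "z": -203, "ax": 0, "ay": -29.2, "az": -18.8},
    {"x": -33, "y": 63, "z": -243, "ax": -1, "ay": -35, "az": -22.6},
    {"x": -33, "y": 63, "z": -243, "ax": -1, "ay": -35, "az": -22.6},
  ],
)

```text
clock: 27.1
tcp_pos: [0.5597, 0.2571, 0.2576]
orientation: [2.185, 1.709, 0.377]
ft_force: [0.6, -0.5, 1.6]
gripper_width: 0.996
```

```bash
python3 j.py
```

```text
[0.56  0.257 0.258] [-0.12  0.44 -0.72  2.05  1.02  0.78 -1.77]
clock 27.1 shift mm [-229.4   14.9  -34.7] turn deg [ 0.  -0.1 -0. ]
clock 27.1 shift mm [-208.9    9.8  -80. ] turn deg [ 0.  -0.1 -0. ]
```

Call:
send_rows(
  series=[
    {"x": -55, "y": 4, "z": -5, "ax": 0, "ay": 0, "az": 0},
    {"x": -110, "y": 7, "z": -15, "ax": 0, "ay": 0, "az": 0},
    {"x": -165, "y": 11, "z": -25, "ax": 0, "ay": 0, "az": 0},
    {"x": -215, "y": 14, "z": -35, "ax": 0, "ay": 0, "az": 0},
    {"x": -222, "y": 12, "z": -60, "ax": 0, "ay": 0, "az": 0},
    {"x": -209, "y": 10, "z": -80, "ax": 0, "ay": 0, "az": 0},
    {"x": -209, "y": 10, "z": -80, "ax": 0, "ay": 0, "az": 0},
    {"x": -209, "y": 10, "z": -80, "ax": 0, "ay": 0, "az": 0},
  ],
)

```text
clock: 28.1
tcp_pos: [0.354, 0.2684, 0.1806]
orientation: [2.188, 1.705, 0.384]
ft_force: [0.4, -0.5, 0.5]
gripper_width: 0.998
```

```bash
python3 j.py;python3 look.py l w7 | sed -n 2p
```

```text
[0.354 0.268 0.181] [-0.43  0.42 -0.75  2.41  1.23  0.76 -2.45]
clock 28.1 shift mm [-23.7   3.6  42.4] turn deg [-0.2  0.1  0.1]
clock 28.1 shift mm [-3.2 -1.5 -3. ] turn deg [-0.2  0.1  0.1]
[[431.0, 82.0], [413.0, 285.0], [246.0, 285.0], [231.0, 83.0], [309.0, 148.0], [310.0, 251.0]]
```

View pics/w7.png

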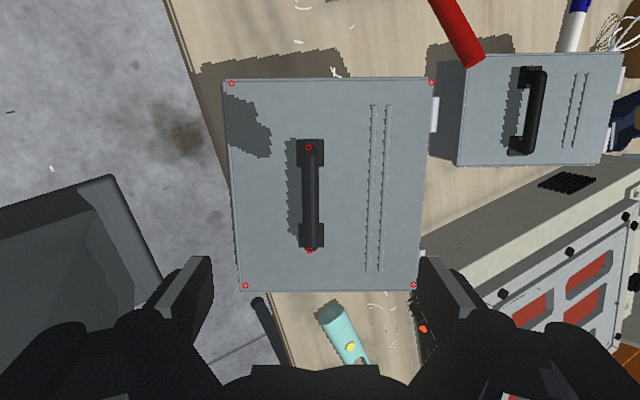

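The wrist view shows the wide case lined up: bar centre at about (311,194) against (309,199) predicted. The narrow lid at upper right looks shut. Descending.

Call:
send_rows(
  series=[
    {"x": 8, "y": -2, "z": -20, "ax": 0, "ay": 0, "az": 0},
    {"x": 16, "y": -4, "z": -45, "ax": 0, "ay": 0, "az": 0},
    {"x": 23, "y": -6, "z": -60, "ax": 0, "ay": 0, "az": 0},
    {"x": 28, "y": -7, "z": -70, "ax": 0, "ay": 0, "az": 0},
    {"x": 32, "y": -8.5, "z": -80, "ax": 0, "ay": 0, "az": 0},
    {"x": 36, "y": -9, "z": -88, "ax": 0, "ay": 0, "az": 0},
    {"x": 36, "y": -9, "z": -88, "ax": 0, "ay": 0, "az": 0},
    {"x": 36, "y": -9, "z": -88, "ax": 0, "ay": 0, "az": 0},
  ],
)

```text
clock: 29.15
tcp_pos: [0.3895, 0.2602, 0.0922]
orientation: [2.186, 1.709, 0.384]
ft_force: [0.2, 0.4, -0.0]
gripper_width: 0.998
```

```bash
python3 j.py;python3 -c "
from h import *
delta(json.load(open('q.json'))['l'],.005)"
```

```text
[0.39  0.26  0.092] [-0.45  0.63 -0.65  2.43  1.58  0.77 -2.73]
clock 29.15 shift mm [-59.2  11.8 130.7] turn deg [-0.2  0.1 -0. ]
clock 29.15 shift mm [-38.7   6.7  85.4] turn deg [-0.2  0.1 -0. ]
clock 29.15 shift mm [ 0.2 -3.  -0.7] turn deg [-0.2  0.1 -0. ]
```

On target. Grip, then tug along the normal.

Call:
send_rows(
  series=[
    {"x": 0, "y": 0, "z": 0, "ax": 0, "ay": 0, "az": 0},
    {"x": 0, "y": 0, "z": 0, "ax": 0, "ay": 0, "az": 0},
    {"x": 0, "y": 0, "z": 0, "ax": 0, "ay": 0, "az": 0},
    {"x": 0, "y": 0, "z": 0, "ax": 0, "ay": 0, "az": 0},
    {"x": 0, "y": 0, "z": 0, "ax": 0, "ay": 0, "az": 0},
    {"x": 0, "y": 0, "z": 0, "ax": 0, "ay": 0, "az": 0},
    {"x": 0, "y": 0, "z": 0, "ax": 0, "ay": 0, "az": 0},
    {"x": 0, "y": 0, "z": 0, "ax": 0, "ay": 0, "az": 0},
  ],
  gripper=255,
  force=40,
)

```text
clock: 30.15
tcp_pos: [0.3903, 0.2597, 0.0924]
orientation: [2.185, 1.707, 0.384]
ft_force: [1.3, -1.2, 5.1]
gripper_width: 0.116
```

Call:
send_rows(
  series=[
    {"x": -1.6, "y": 0.4, "z": 3.6, "ax": 0, "ay": 0, "az": 0},
    {"x": -3.3, "y": 0.8, "z": 7.2, "ax": 0, "ay": 0, "az": 0},
    {"x": -3.3, "y": 0.8, "z": 7.2, "ax": 0, "ay": 0, "az": 0},
    {"x": -3.3, "y": 0.8, "z": 7.2, "ax": 0, "ay": 0, "az": 0},
  ],
)

```text
clock: 30.65
tcp_pos: [0.3876, 0.2604, 0.0985]
orientation: [2.187, 1.706, 0.382]
ft_force: [7.9, -0.0, -10.2]
gripper_width: 0.121
```

About 12 N at 6.7 mm, so this one is latched and the sprung pull is drawn out. I'll add a little and hold for certainty.

Call:
send_rows(
  series=[
    {"x": -0.3, "y": 0.2, "z": 1.8, "ax": 0, "ay": 0, "az": 0},
    {"x": -0.3, "y": 0.2, "z": 1.8, "ax": 0, "ay": 0, "az": 0},
    {"x": -0.3, "y": 0.2, "z": 1.8, "ax": 0, "ay": 0, "az": 0},
  ],
)

```text
clock: 31.02
tcp_pos: [0.3871, 0.2605, 0.1]
orientation: [2.188, 1.706, 0.381]
ft_force: [5.8, 0.2, -10.9]
gripper_width: 0.117
```

Call:
send_rows(
  series=[
    {"x": -0.8, "y": 0.2, "z": 1.5, "ax": 0, "ay": 0, "az": 0},
    {"x": -1.2, "y": 0.3, "z": 3, "ax": 0, "ay": 0, "az": 0},
    {"x": -1.2, "y": 0.3, "z": 3, "ax": 0, "ay": 0, "az": 0},
  ],
)

```text
clock: 31.4
tcp_pos: [0.3868, 0.2605, 0.1009]
orientation: [2.192, 1.705, 0.377]
ft_force: [16.5, 2.6, -37.1]
gripper_width: 0.119
```

```bash
python3 look.py l w8 | tail -1
```

```text
clock 31.45 shift mm [-36.    6.4  76.8] turn deg [-0.2 -0.2  0.3]
```

View pics/w8.png

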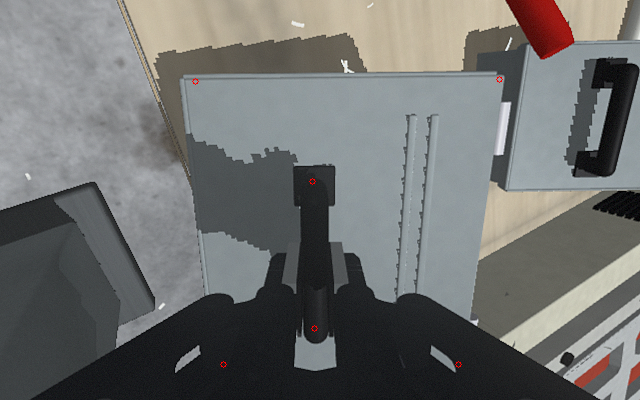

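The force jumped to about 41 N at the stop and the lid corner (183,77) sits near home, so the wide lid is latched and its pull fully drawn. I'll ease back, nudge in and release.

Call:
send_rows(
  series=[
    {"x": 1.5, "y": -0.4, "z": -4, "ax": 0, "ay": 0, "az": 0},
    {"x": 3.5, "y": -0.9, "z": -8, "ax": 0, "ay": 0, "az": 0},
    {"x": 4.8, "y": -1.3, "z": -12, "ax": 0, "ay": 0, "az": 0},
    {"x": 5, "y": -1.3, "z": -12.5, "ax": 0, "ay": 0, "az": 0},
    {"x": 5, "y": -1.3, "z": -12.5, "ax": 0, "ay": 0, "az": 0},
  ],
)

```text
clock: 32.08
tcp_pos: [0.3903, 0.2598, 0.0923]
orientation: [2.184, 1.707, 0.385]
ft_force: [0.5, -1.4, 10.4]
gripper_width: 0.112
```

Call:
send_rows(
  series=[
    {"x": 0, "y": 0, "z": 0, "ax": 0, "ay": 0, "az": 0},
    {"x": 0, "y": 0, "z": 0, "ax": 0, "ay": 0, "az": 0},
    {"x": 0, "y": 0, "z": 0, "ax": 0, "ay": 0, "az": 0},
    {"x": 0, "y": 0, "z": 0, "ax": 0, "ay": 0, "az": 0},
    {"x": 0, "y": 0, "z": 0, "ax": 0, "ay": 0, "az": 0},
    {"x": 0, "y": 0, "z": 0, "ax": 0, "ay": 0, "az": 0},
  ],
  gripper=0,
)

```text
clock: 32.83
tcp_pos: [0.3896, 0.26, 0.0913]
orientation: [2.186, 1.709, 0.382]
ft_force: [-0.1, -0.3, -0.3]
gripper_width: 0.999
```

Call:
send_rows(
  series=[
    {"x": -7, "y": 1.7, "z": 16, "ax": 0, "ay": 0, "az": 0},
    {"x": -20, "y": 5, "z": 46, "ax": 0, "ay": 0, "az": 0},
    {"x": -35, "y": 8, "z": 78, "ax": 0, "ay": 0, "az": 0},
    {"x": -35, "y": 8, "z": 110, "ax": 0, "ay": 0, "az": 0},
    {"x": -20, "y": 8, "z": 140, "ax": 0, "ay": 0, "az": 0},
    {"x": 20, "y": 8, "z": 170, "ax": 0, "ay": 0, "az": 0},
    {"x": 60, "y": 8, "z": 190, "ax": 0, "ay": 0, "az": 0},
    {"x": 60, "y": 8, "z": 190, "ax": 0, "ay": 0, "az": 0},
  ],
)

```text
clock: 33.83
tcp_pos: [0.453, 0.2677, 0.2832]
orientation: [2.191, 1.701, 0.388]
ft_force: [-1.1, -0.1, -0.0]
gripper_width: 0.997
```

```bash
python3 - <<'E'
from h import *
s=ctrl.sense();print(s["clock"],s["tcp_pos"],s["ft_force"],s["joint_vel"].round(3) if hasattr(s["joint_vel"],"round") else s["joint_vel"])
a0=cv2.imread("pics/top0.png");c=ctrl.capture("top");b=c["frame"];cv2.imwrite("pics/top_end.png",b)
d=cv2.absdiff(cv2.cvtColor(a0,6),cv2.cvtColor(b,6))
for n,(x,y,X,Y) in dict(s=(205,142,255,200),m=(385,158,440,218),l=(199,215,262,272),glue=(338,236,366,262),handle=(278,228,338,254)).items():
    g0=cv2.cvtColor(a0,6)[y:Y,x:X].astype(np.float32);g1=cv2.cvtColor(b,6)[y:Y,x:X].astype(np.float32)
    print(n,"meandiff",d[y:Y,x:X].mean().round(1),"shift px",np.round(cv2.phaseCorrelate(g0,g1)[0],2))
E
```

```text
33.825 [0.45304458 0.26774158 0.28321069] [-1.08263278 -0.1377741  -0.00414665] [-0.033  0.005 -0.034  0.087 -0.019 -0.007 -0.03 ]
s meandiff 7.2 shift px [ 0.36 -0.19]
m meandiff 7.0 shift px [-0.05 -0.43]
l meandiff 14.3 shift px [ 0.47 -0.09]
glue meandiff 7.4 shift px [-0.01  0.5 ]
handle meandiff 7.8 shift px [0.   0.43]
```

Everything is clear of the robot and the bystanders haven't moved. Handing in.

```bash
python3 -c "
from bench import ctrl
print(ctrl.close_job())"
```

```text
the job is handed in; nothing more can be done
None
```

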